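# Fetch the small flask from behind the large ones

## Robot

A 7-joint arm with a two-finger parallel gripper is mounted at the origin on the work surface; the furniture and walls round the work are solid. World frame = base frame: x ahead of the robot, y to its left, z up, the work surface at z = 0. Lengths are in m, angles in rad, forces in N, time in s.
With the tool pointing down it reaches from about 0.425 to 0.925 m from the base axis. Payload 6.8 kg.
Tool frame: the origin (TCP) lies at the very end of the fingers, on their centre line; the grasp point (between the pads) lies 19 mm behind it; z points along the fingers, y is the line along which they close (so a half turn about z gives the same grasp; the last joint's range is limited). The gripper opens to 85 mm and grips with 20 to 120 N. Pads are 22 mm wide; open, the fingers measure 114 mm over their backs; the gripper's body (76 mm by 85 mm) begins 54 mm behind the grasp point. The pads swing forward as they close: fully open they stand 13 mm farther back than shut.
Start: joints at [-1.34, 0.477, 0.022, 1.555, -0.011, 1.109, -0.083], TCP at [0.224, 0.637, 0.231] pointing down, gripper open.
Joint ranges: [-2.96, 2.96], [-0.34, 2.1], [-1.41, 1.46], [0.24, 2.44], [-1.37, 4.51], [0.17, 1.92], [-2.96, 2.96]. Speed limits (rad/s): [2.39, 2.39, 3.14, 3.14, 3.14, 3.14, 3.14].

## Interface

Orientations are given as a unit quaternion [w, x, y, z].
In Python, from station import * gives the robot as it stands.
- The arm moves only by the tool jog_arm, never from a script. Its argument "moves" is one flat list of numbers, 7 for each row, row after row: the shift along the tool's x, y, z normalised to -1 to 1, where 1 is 20 mm, then the turn, a rotation vector about the tool's x, y, z normalised to -1 to 1, where 1 is 4 degrees, then the opening, from 0 (shut) to 1 (fully open). In form: [x, y, z, rx, ry, rz, claw, x, y, z, rx, ry, rz, claw, ...]. A call has exactly 8 rows; each row shifts and turns the commanded pose from where the row before left it, along the tool's axes as they then stand; what a row does not reach is not made up. A row lasts 1/12 s, in which the tool goes at most 41.7 mm and 7.16 degrees, less where a joint would pass 70% of its speed; a pose out of reach is approached as far as the arm can. A call with a number of a shift or a turn outside -1 to 1 is refused whole. A call with a gripper value outside its range is refused whole. The fingers move at their own pace and stop on an object; "grip_force" is the grip in N (left out, the last holds). Time passes only in rows, so rows that do not move let the fingers close, or fill a call up. It gives the time, the measured TCP pose, the force, the opening and the grip force at its end, in the units of the state.
- get_obs(): the state, without advancing time (a new reading comes with each control period).
- read_camera(name): name is "side" or "top" or "wrist"; returns a dict with "color" (420x560x3 uint8, blue, green, red), "fx", "fy", "cx", "cy" (pixels), "rvec" (rotation vector, rad) and "tvec" (3), from world to camera coordinates, as OpenCV has them. Camera axes: x right, y down, z forward; pixel columns grow to the right and rows downward; lengths in m; the calibration is good to about 2 mm. A picture is of the moment at which its call begins. There is no depth.
- hand_in(): hands the job in; it is judged then, once.
The state is a dict: "t": time; "q": joint angles; "joint_vel": joint speeds; "joint_torque": joint torques, N m; "eef_pos": TCP position; "tool_rot": TCP orientation; "contact_force": force on the tool from outside, world axes, zero at the start; "torque": the same for the moment, N m; "gripper_width": opening from 0.0 (shut) to 1.0 (fully open); "grasp_force": force on a finger pad.
Only numpy, scipy, OpenCV 4.12 (cv2) and the standard library are available. Lean on these libraries where they do the work, as an engineer would, in place of code of your own. Each camera call takes 0.05 s, during which the arm holds its last target. There are 200 camera calls.

## Task

Stand the 50 ml volumetric flask in the middle of the magnetic stirrer's plate. It is at the closed end of the slotted flask rack, and since the rails hold the bulbs down every flask has to be slid out through the open front, so first set the two 100 ml flasks aside, upright, in the white spill tray; with the small flask on the stirrer, slide the two large ones back onto the very pads they came from and leave the rear pad free. Set the glass down gently, tip nothing over and leave the other things on the bench where they are.

Things in the scene. Friction and masses are not known exactly. Their poses are not given: they have to be found in the camera images.
- flask_50: Clear glass volumetric flask, 50 ml: round bulb 46 mm across, straight slim neck, 152 mm tall with blue stopper. The smallest; starts on the rack's rear pad. Origin: centre of its underside, z up. Full width up to 42 mm; grip the neck (15 mm across) 70 to 130 mm above the underside. About 60 to 120 g.
- flask_100: Clear glass volumetric flask, 100 ml: round bulb 58 mm across, straight slim neck, 186 mm tall with colourless stopper. Starts on the rack's front or middle pad. Origin: centre of its underside, z up. Full width up to 53 mm; grip the neck (15 mm across) 80 to 164 mm above the underside. About 60 to 120 g.
- flask_100b: Clear glass volumetric flask, 100 ml: round bulb 58 mm across, straight slim neck, 186 mm tall with blue stopper. Starts on the rack's middle or front pad. Origin: centre of its underside, z up. Full width up to 53 mm; grip the neck (15 mm across) 80 to 164 mm above the underside. About 60 to 120 g.
- flask_rack: Fixed steel rack: base 215 x 112 mm, 3 dark pads in a row; above, two rails (tops at z 91 mm, gap 28 mm) joined at the rear, open in front: necks slide between, bulbs stay below. Lift at most 12 mm inside. Origin below the middle pad; x along the row to the rear, z up. Pads at x -66 (front), 0, +66 mm (rear), y 0, z 3.5 mm. Rails end at x -112; a flask at x -155 mm or less is clear of them.
- spill_tray: Fixed shallow white spill tray, the side area: 130 (x) x 190 (y) mm, walls 4 mm thick and 14 mm high. Origin: centre of its underside, z up; inner floor 4 mm above the bench. The two large flasks fit side by side, centres at y -48 and +48 mm. (A tall monitor stands near the robot on its left: keep the arm clear of it.)
- magnetic_stirrer: Fixed grey magnetic stirrer with a round white plate 120 mm across; the plate's centre is at x -75 mm, y 0, its flat top at z 83 mm. Origin on the bench under the rear part of the housing, z up; -x points to the front with knob and switch. The housing spans x -170 to +20 mm, y -75 to +75 mm, its top at z 72 mm; a thin flat cord lies behind it.
- beaker_100: Bystander: loose 100 ml glass beaker, 52 mm across, 68 mm tall. Origin: centre of its underside.
- petri_dish: Bystander: loose glass dish with O-rings, 70 mm across, 15 mm high. Origin: centre of its underside.
Not all that is in view belongs to the job. Leave any turquoise or yellow look-alike of the flask_100b alone.

How it is judged:
By the outcome, as a careful person would: the job done as asked, in the order asked, and still so for the second after the job is handed in, with the robot touching nothing.
It also fails if it takes over 144 s, if anything falls off the work surface, if the arm or the gripper's body presses on something with over 40 N, if the wrist force passes 120 N, or if a joint passes its speed limit or range.

## Working session

There is one attempt and no reset: what is moved stays moved. The work goes in short steps, Python scripts to look and compute and a tool call to move; the robot and the scene stay as the last step left them, time stands still between calls to the robot, and variables do not carry over. Pictures are saved under pics/ and viewed, at most 14 in all, crops included, and the job is handed in when it is done.

Besides the shell and the picture viewer there is one more tool, called by a JSON object that holds its "op" and its "data", one argument or row to a line. jog_arm: Moves the arm, as the interface text tells. Scaled input: -1 to 1 covers 20 mm each way for a shift and 4 degrees each way for a turn. Its arguments: {"type":"object","properties":{"moves":{"type":"array"},"grip_force":{"type":"number"}},"required":["moves"]}

```bash
ls; mkdir -p pics; cat > h.py <<'E'
from station import *
import numpy as np, cv2
def cam(n):
    c=read_camera(n); R,_=cv2.Rodrigues(np.array(c["rvec"],float)); c["R"]=R; c["t"]=np.array(c["tvec"],float).ravel()
    c["o"]=-R.T@c["t"]; return c
def ray(c,u,v):
    d=c["R"].T@np.array([(u-c["cx"])/c["fx"],(v-c["cy"])/c["fy"],1.]); return d/np.linalg.norm(d)
def onz(c,u,v,z):
    d=ray(c,u,v); return c["o"]+d*(z-c["o"][2])/d[2]
def tri(c1,p1,c2,p2):
    d1,d2=ray(c1,*p1),ray(c2,*p2); A=np.stack([d1,-d2],1)
    s=np.linalg.lstsq(A,c2["o"]-c1["o"],rcond=None)[0]
    a=c1["o"]+s[0]*d1;b=c2["o"]+s[1]*d2; return (a+b)/2,np.linalg.norm(a-b)
def proj(c,p):
    q=c["R"]@np.array(p)+c["t"]; return c["fx"]*q[0]/q[2]+c["cx"],c["fy"]*q[1]/q[2]+c["cy"]
E
python3 - <<'E'
from h import *
for n in("side","top","wrist"):
    c=cam(n); cv2.imwrite(f"pics/{n}0.png",c["color"]); print(n,c["o"].round(3),ray(c,280,210).round(3),c["fx"])
o=get_obs(); print(o)
E
```

```text
pics
side [0.402 0.761 0.801] [ 0.13 -0.74 -0.66] 427.72244803936843
top [ 0.324 -0.099  1.126] [ 0.194  0.013 -0.981] 465.536911710537
wrist [0.159 0.659 0.373] [ 0.249 -0.101 -0.963] 299.7645182715057
{'t': 0.15, 'q': array([-1.34008031,  0.47766015,  0.02232706,  1.55619933, -0.01148824,
        1.10931106, -0.0831139 ]), 'joint_vel': array([ 3.49734346e-04, -3.38831365e-03,  7.75483237e-05, -2.23337257e-03,
       -1.92765859e-03,  2.52605614e-04,  9.82157774e-04]), 'joint_torque': array([ 2.37114109e-03, -5.96923006e+01,  1.60994913e+00, -2.81491774e+01,
        1.26241407e-02,  6.50536836e-03, -2.94407425e-05]), 'eef_pos': array([0.22419652, 0.63619856, 0.23052577]), 'tool_rot': array([-7.03804166e-05,  1.68585604e-01,  9.85686750e-01, -7.21543610e-04]), 'contact_force': array([ 0.58085164, -0.35007682,  0.01768413]), 'torque': array([0.09210766, 0.05602832, 0.0053833 ]), 'grasp_force': 0.0, 'gripper_width': 1.0017862570300438}
```

View pics/side0.png

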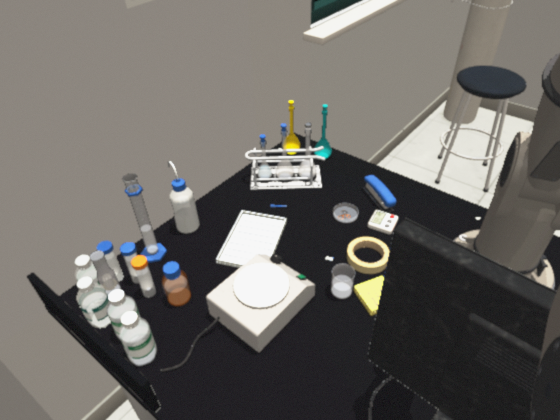

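View pics/top0.png

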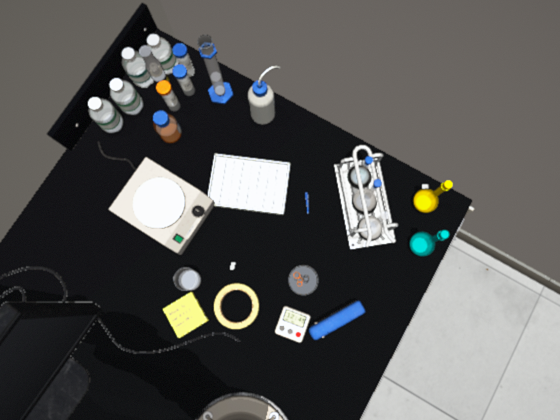

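```bash
python3 - <<'E'
import cv2,numpy as np
t=cv2.imread("pics/top0.png");s=cv2.imread("pics/side0.png")
a=cv2.resize(t[140:260,320:470],None,fx=4,fy=4,interpolation=cv2.INTER_CUBIC)
b=cv2.resize(s[90:200,235:345],None,fx=4.3,fy=4.3,interpolation=cv2.INTER_CUBIC)
cv2.imwrite("pics/tc.png",a);cv2.imwrite("pics/sc.png",b)
E
```

```text
(no output)
```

View pics/tc.png

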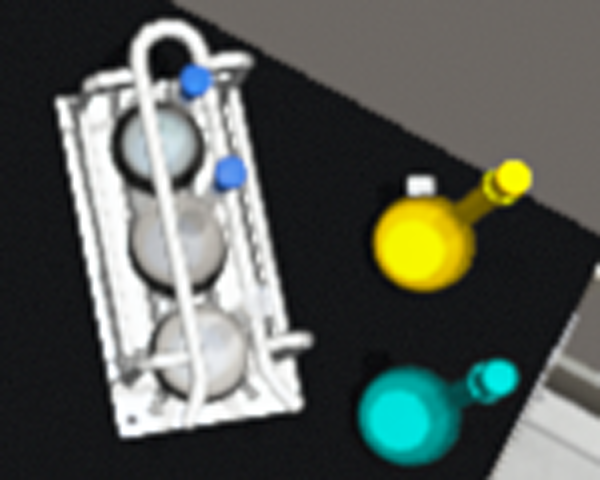

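View pics/sc.png

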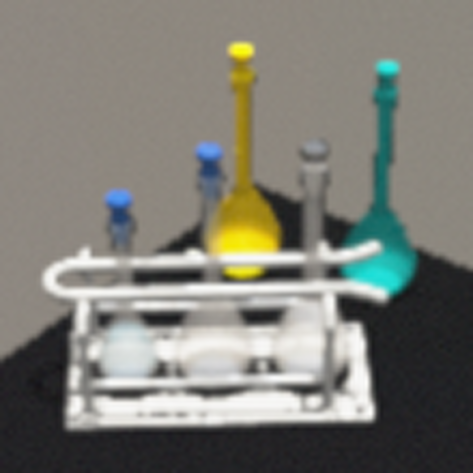

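```bash
python3 - <<'E'
from h import *
T=cam("top");S=cam("side")
def blobs(c,lo,hi,roi,mn=8):
    x0,y0,x1,y1=roi; h=cv2.cvtColor(c["color"],cv2.COLOR_BGR2HSV)[y0:y1,x0:x1]
    n,l,st,ce=cv2.connectedComponentsWithStats(cv2.inRange(h,lo,hi))
    return [(ce[i]+[x0,y0],st[i]) for i in range(1,n) if st[i][4]>=mn]
bt=blobs(T,(100,100,90),(125,255,255),(350,145,400,200)); bs=blobs(S,(100,100,90),(125,255,255),(250,115,300,150))
for n,b in(("T",bt),("S",bs)): print(n,[(x[0].round(1),x[1]) for x in b])
for a,b in zip(sorted(bt,key=lambda b:b[0][1]),sorted(bs,key=lambda b:b[0][0])): print(tri(T,a[0],S,b[0]))
# rack base corners
C=[onz(T,*p,.0035)[:2] for p in((334.5,164.5),(350.5,249),(395,242))]
print("base",np.round(C,4),[np.linalg.norm(C[1]-C[0]),np.linalg.norm(C[2]-C[1])])
# white things
for c,roi,nm,z in((T,(200,140,300,225),"tray",.014),(T,(100,150,220,255),"stir",.083),(S,(210,200,295,275),"trayS",.014),(S,(225,255,296,310),"stirS",.083)):
    x0,y0,x1,y1=roi;h=cv2.cvtColor(c["color"],cv2.COLOR_BGR2HSV)[y0:y1,x0:x1]
    m=cv2.inRange(h,(0,0,190),(180,40,255)) if 'tray' in nm else cv2.inRange(h,(0,0,225),(180,25,255))
    k=max(cv2.findContours(m,cv2.RETR_EXTERNAL,cv2.CHAIN_APPROX_NONE)[0],key=cv2.contourArea)
    P=np.array([onz(c,p[0][0]+x0,p[0][1]+y0,z)[:2] for p in k],np.float32)
    if 'tray' in nm: print(nm,cv2.minAreaRect(P))
    else: print(nm,cv2.fitEllipse(P), (cv2.fitEllipse(k)[0][0]+x0,cv2.fitEllipse(k)[0][1]+y0))
E
```

```text
T [(array([368.1, 159.8]), array([15, 11,  8,  9, 57], dtype=int32)), (array([377. , 182.9]), array([24, 34,  7,  9, 52], dtype=int32))]
S [(array([283.1, 126.8]), array([31,  8,  5,  9, 33], dtype=int32)), (array([262.2, 137.2]), array([10, 19,  6,  8, 32], dtype=int32))]
(array([ 0.63080598, -0.27880888,  0.14785352]), np.float64(0.00034880460937693436))
(array([ 0.57069829, -0.29002942,  0.17944152]), np.float64(1.368973397496024e-05))
base [[ 0.6636 -0.2206]
 [ 0.4514 -0.2559]
 [ 0.4689 -0.3641]] [np.float64(0.21517384518816426), np.float64(0.10965707400344586)]
tray ((0.6070849299430847, 0.004012450575828552), (0.20981061458587646, 0.14367690682411194), 83.1718521118164)
stir ((0.5522932410240173, 0.20153644680976868), (0.1688818335533142, 0.18289490044116974), 147.17648315429688) (154.91279220581055, 200.7806739807129)
trayS ((0.6006554365158081, 2.874433994293213e-05), (0.1936049461364746, 0.23183271288871765), 7.558734893798828)
stirS ((0.5597947835922241, 0.18877844512462616), (0.14534449577331543, 0.1689656525850296), 63.14772415161133) (256.6100730895996, 282.3798198699951)
```

```bash
python3 - <<'E'
import cv2,numpy as np
t=cv2.imread("pics/top0.png");s=cv2.imread("pics/side0.png")
a=cv2.resize(t[145:265,100:300],None,fx=4,fy=4,interpolation=cv2.INTER_CUBIC)
b=cv2.resize(s[200:350,200:400],None,fx=4,fy=4,interpolation=cv2.INTER_CUBIC)
cv2.imwrite("pics/tc2.png",a);cv2.imwrite("pics/sc2.png",b)
E
```

```text
(no output)
```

View pics/tc2.png

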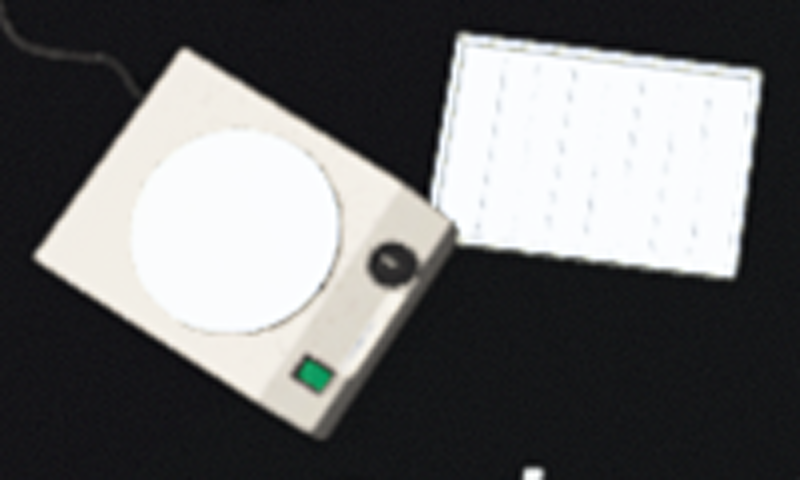

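View pics/sc2.png

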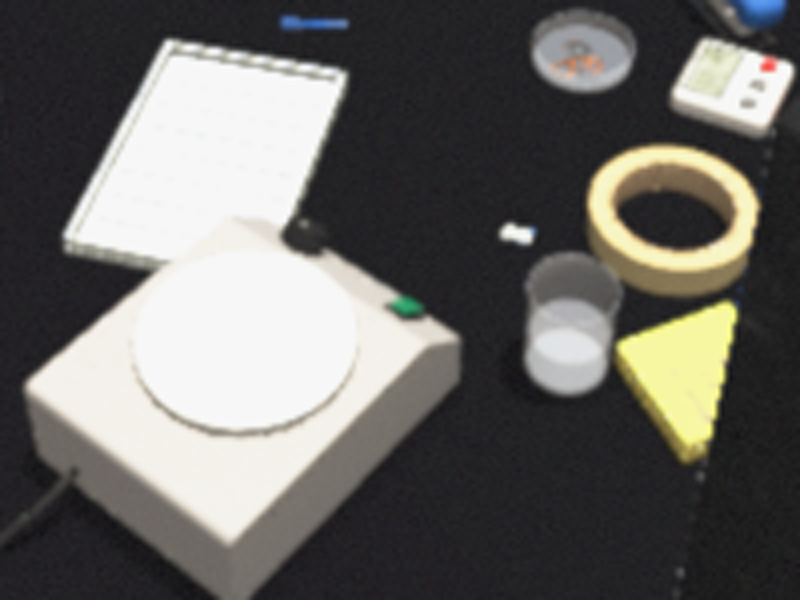

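```bash
python3 - <<'E'
from h import *
T=cam("top");S=cam("side")
tr=[onz(T,*p,.014)[:2] for p in((214.5,153.5),(290.5,162.5),(284.25,214.25))]
print("tray",np.round(tr,4),np.linalg.norm(tr[1]-tr[0]),np.linalg.norm(tr[2]-tr[1]),"ctr",(tr[0]+tr[2])/2)
print("plate",tri(T,(159,202.75),S,(261.2,285.5)),onz(T,159,202.75,.083),onz(S,261.2,285.5,.083))
for n,p in(("beaker",(187,282)),("dish",(303,280)),("tape",(236,306)),("timer",(293,324)),("mon",(95,302)),("mon2",(0,302))):
    print(n,onz(T,*p,0.0).round(3),onz(T,*p,.4).round(3))
print("turq top",tri(T,(320+495/4,140+378/4),S,(235+388/4.3,90+68/4.3)),"yel",tri(T,(320+515/4,140+178/4),S,(235+241/4.3,90+50/4.3)))
print("monS",[onz(S,*p,.35).round(3) for p in((397,225),(372,355))])
for p in((.224,.637,.231),(0,0,.4),(.1,.3,.6)): print(proj(T,p),proj(S,p))
print("f100 from side",onz(S,235+314/4.3,90+155/4.3,.180),"tri with est")
e=np.array([.501,-.303,.18]);print(proj(T,e),proj(S,e))
E
```

```text
tray [[ 0.6875  0.0798]
 [ 0.665  -0.1101]
 [ 0.534  -0.0953]] 0.19124934266074423 0.1318962302333877 ctr [ 0.61072785 -0.00775094]
plate (array([0.54822186, 0.19405778, 0.0747677 ]), np.float64(0.00036743794196342287)) [0.54628298 0.19175271 0.083     ] [0.54675245 0.20045422 0.083     ]
beaker [0.371 0.136 0.   ] [0.354 0.053 0.4  ]
dish [ 0.377 -0.141  0.   ] [ 0.358 -0.126  0.4  ]
tape [0.315 0.018 0.   ] [ 0.318 -0.024  0.4  ]
timer [ 0.274 -0.117  0.   ] [ 0.292 -0.111  0.4  ]
mon [0.322 0.352 0.   ] [0.323 0.192 0.4  ]
mon2 [0.321 0.578 0.   ] [0.322 0.337 0.4  ]
turq top (array([ 0.46177245, -0.42241391,  0.18179472]), np.float64(0.0003410940819615349)) yel (array([ 0.56797445, -0.43988595,  0.18077852]), np.float64(0.00046257327627932486))
monS [array([0.309, 0.267, 0.35 ]), array([0.348, 0.491, 0.35 ])]
(np.float64(-113.97052464636647), np.float64(355.53085704917123)) (np.float64(480.55235977616877), np.float64(557.2056186035371))
(np.float64(212.7355654398753), np.float64(540.0931518442005)) (np.float64(567.9378677774978), np.float64(119.69125007025319))
(np.float64(-109.82611825010395), np.float64(526.0336230438465)) (np.float64(646.855757618438), np.float64(86.28554360075293))
f100 from side [ 0.50112685 -0.30101398  0.18      ] tri with est
(np.float64(384.44223441178906), np.float64(215.57990002993589)) (np.float64(308.14076759327895), np.float64(125.69148288934926))
```

View pics/wrist0.png

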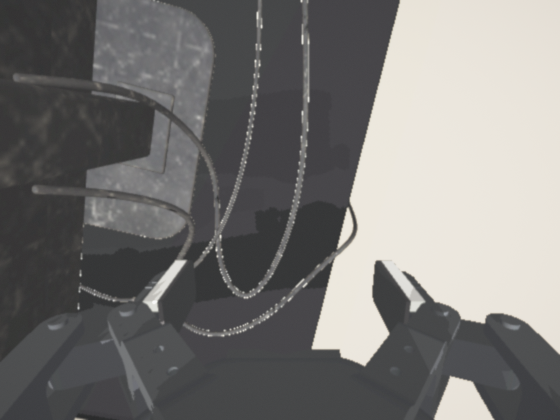

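```bash
python3 - <<'E'
from h import *
T=cam("top");S=cam("side")
print(tri(T,(95,302),S,(397,225)))
t=T["color"][280:420,0:260].astype(float);s=S["color"][200:420,340:560].astype(float)
f=lambda a,k:cv2.resize(np.clip(a*3,0,255).astype(np.uint8),None,fx=k,fy=k,interpolation=cv2.INTER_CUBIC)
a=f(t,1.5);b=f(s,1.8);H=max(len(a),len(b));P=lambda a:np.pad(a,((0,H-len(a)),(0,0),(0,0)))
cv2.imwrite("pics/mon.png",np.hstack([P(a),P(b)]));print(a.shape,b.shape)
E
```

```text
(array([0.31246834, 0.22777425, 0.31492228]), np.float64(0.021274586292230308))
(210, 390, 3) (396, 396, 3)
```

View pics/mon.png

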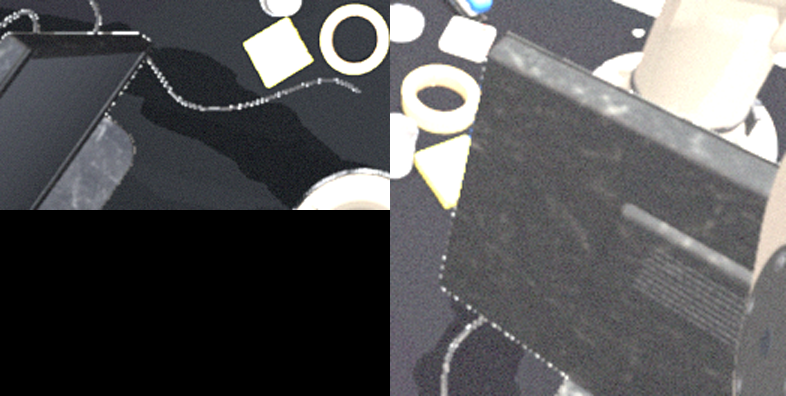

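```bash
python3 - <<'E'
from h import *
T=cam("top");S=cam("side")
b,e=tri(T,(98,305),S,(368,360));print(b,e)
for z in(.3,.35,.4,.45,.5,.55): p=(b[0],b[1],z);print(z,np.round(proj(S,p)),np.round(proj(T,p)))
print([onz(T,20,420,b[2])],[onz(S,*p,z) for p,z in(((403,224),.45),((555,285),.45))])
E
```

```text
[0.31790756 0.3240573  0.05167198] 0.00394030149852431
0.3 [388. 274.] [ 42. 305.]
0.35 [393. 252.] [ 26. 305.]
0.4 [398. 226.] [  8. 305.]
0.45 [404. 198.] [-12. 305.]
0.5 [411. 166.] [-36. 305.]
0.55 [419. 129.] [-64. 306.]
[array([0.0724726 , 0.47169693, 0.05167198])] [array([0.32259764, 0.37386649, 0.45      ]), array([0.17576948, 0.44663406, 0.45      ])]
```

{"op": "jog_arm", "data": {
  "moves": [0,0,-0.5,0,0,-0.91,1,0,0,-0.5,0,0,-0.91,1,0,0,-0.5,0,0,-0.91,1,0,0,-0.5,0,0,-0.91,1,0,0,-0.5,0,0,-0.91,1,0,0,-0.5,0,0,-0.91,1,0,0,-0.5,0,0,-0.91,1,0,0,-0.5,0,0,-0.91,1],
  "grip_force": 20
}}

```text
t: 1.22
eef_pos: [0.2244, 0.6366, 0.3118]
tool_rot: [0.0, -0.086, 0.996, -0.0]
contact_force: [-0.4, -0.7, -1.2]
gripper_width: 0.998
grasp_force: 0.0
```

{"op": "jog_arm", "data": {
  "moves": [-0.89,-0.84,0,0,0,0,1,-0.89,-0.84,0,0,0,0,1,-0.89,-0.84,0,0,0,0,1,-0.89,-0.84,0,0,0,0,1,-0.89,-0.84,0,0,0,0,1,-0.89,-0.84,0,0,0,0,1,-0.89,-0.84,0,0,0,0,1,-0.89,-0.84,0,0,0,0,1]
}}

```text
t: 1.88
eef_pos: [0.3883, 0.5274, 0.3114]
tool_rot: [0.0, -0.085, 0.996, 0.0]
contact_force: [-0.0, 0.2, -0.2]
gripper_width: 1.002
grasp_force: 0.0
```

{"op": "jog_arm", "data": {
  "moves": [-0.89,-0.84,0,0,0,0,1,-0.89,-0.84,0,0,0,0,1,-0.89,-0.84,0,0,0,0,1,-0.89,-0.84,0,0,0,0,1,-0.89,-0.84,0,0,0,0,1,-0.89,-0.84,0,0,0,0,1,-0.89,-0.84,0,0,0,0,1,-0.89,-0.84,0,0,0,0,1]
}}

```text
t: 2.55
eef_pos: [0.5513, 0.4189, 0.3114]
tool_rot: [0.0, -0.085, 0.996, 0.0]
contact_force: [0.0, -0.2, 0.7]
gripper_width: 1.001
grasp_force: 0.0
```

```bash
python3 -c "
from station import *
o=get_obs();print(o['q'].round(2),o['t'])"
```

```text
[-0.77  0.45  0.05  1.41 -0.02  1.28  1.02] 2.55
```

{"op": "jog_arm", "data": {
  "moves": [0.215,-0.878,0,0,0,0,1,0.215,-0.878,0,0,0,0,1,0.215,-0.878,0,0,0,0,1,0.215,-0.878,0,0,0,0,1,0.215,-0.878,0,0,0,0,1,0.215,-0.878,0,0,0,0,1,0.215,-0.878,0,0,0,0,1,0.215,-0.878,0,0,0,0,1]
}}

```text
t: 3.22
eef_pos: [0.54, 0.2743, 0.3114]
tool_rot: [0.0, -0.085, 0.996, 0.0]
contact_force: [0.9, 0.6, -0.0]
gripper_width: 0.998
grasp_force: 0.0
```

{"op": "jog_arm", "data": {
  "moves": [0.215,-0.878,0,0,0,0,1,0.215,-0.878,0,0,0,0,1,0.215,-0.878,0,0,0,0,1,0.215,-0.878,0,0,0,0,1,0.215,-0.878,0,0,0,0,1,0.215,-0.878,0,0,0,0,1,0.215,-0.878,0,0,0,0,1,0.215,-0.878,0,0,0,0,1]
}}

```text
t: 3.88
eef_pos: [0.5297, 0.1298, 0.3114]
tool_rot: [0.0, -0.085, 0.996, 0.0]
contact_force: [0.2, -0.5, -0.6]
gripper_width: 1.003
grasp_force: 0.0
```

```bash
python3 - <<'E'
from h import *
c=cam("wrist");cv2.imwrite("pics/w_stir.png",c["color"]);np.savez("pics/w_stir.npz",**{k:np.array(v) for k,v in c.items()})
o=get_obs();print(o["eef_pos"],c["o"],proj(c,(.547,.194,.083)),proj(c,(.611,-.008,.004)))
E
```

```text
[0.52978692 0.12516833 0.31154771] [0.46170677 0.1176285  0.45429001] (np.float64(330.8119979214129), np.float64(204.8562619710533)) (np.float64(187.67966650109716), np.float64(210.05661163100785))
```

{"op": "jog_arm", "data": {
  "moves": [0.215,-0.878,0,0,0,0,1,0.215,-0.878,0,0,0,0,1,0.215,-0.878,0,0,0,0,1,0.215,-0.878,0,0,0,0,1,0.215,-0.878,0,0,0,0,1,0.215,-0.878,0,0,0,0,1,0.215,-0.878,0,0,0,0,1,0.215,-0.878,0,0,0,0,1]
}}

```text
t: 4.6
eef_pos: [0.5194, -0.0142, 0.3114]
tool_rot: [0.0, -0.085, 0.996, 0.0]
contact_force: [0.2, 0.6, -0.2]
gripper_width: 1.001
grasp_force: 0.0
```

{"op": "jog_arm", "data": {
  "moves": [0.215,-0.878,0,0,0,0,1,0.215,-0.878,0,0,0,0,1,0.215,-0.878,0,0,0,0,1,0.215,-0.878,0,0,0,0,1,0.215,-0.878,0,0,0,0,1,0.215,-0.878,0,0,0,0,1,0.215,-0.878,0,0,0,0,1,0.215,-0.878,0,0,0,0,1]
}}

```text
t: 5.27
eef_pos: [0.5091, -0.1584, 0.3114]
tool_rot: [0.0, -0.085, 0.996, 0.0]
contact_force: [0.2, 0.2, 0.9]
gripper_width: 0.998
grasp_force: 0.0
```

```bash
python3 - <<'E'
from h import *
c=cam("wrist");cv2.imwrite("pics/w_r1.png",c["color"]);np.savez("pics/w_r1.npz",**{k:np.array(v) for k,v in c.items()})
o=get_obs();print(o["eef_pos"],c["o"])
E
```

```text
[ 0.50835482 -0.16269209  0.31156488] [ 0.44119022 -0.17051163  0.45428897]
```

{"op": "jog_arm", "data": {
  "moves": [0.215,-0.878,0,0,0,0,1,0.215,-0.878,0,0,0,0,1,0.215,-0.878,0,0,0,0,1,0.215,-0.878,0,0,0,0,1,0.215,-0.878,0,0,0,0,1,0.215,-0.878,0,0,0,0,1,0.215,-0.878,0,0,0,0,1,0.215,-0.878,0,0,0,0,1]
}}

```text
t: 5.98
eef_pos: [0.499, -0.3024, 0.3113]
tool_rot: [0.0, -0.085, 0.996, 0.0]
contact_force: [-0.2, 0.7, -1.5]
gripper_width: 0.995
grasp_force: 0.0
```

```bash
python3 - <<'E'
from h import *
c=cam("wrist");cv2.imwrite("pics/w_r2.png",c["color"]);np.savez("pics/w_r2.npz",**{k:np.array(v) for k,v in c.items()})
o=get_obs();print(o["eef_pos"],c["o"],o["q"].round(2))
a=np.load("pics/w_stir.npz")["color"];b=np.load("pics/w_r1.npz")["color"]
s=lambda x:cv2.resize(x,(400,300))
cv2.imwrite("pics/wall.png",np.vstack([np.hstack([s(a),s(b)]),np.hstack([s(c["color"]),s(c["color"])*0])]))
E
```

```text
[ 0.49776236 -0.30660759  0.31149059] [ 0.43105558 -0.31458391  0.45423264] [ 0.1   0.27  0.43  1.7  -0.12  1.19  2.3 ]
```

View pics/wall.png

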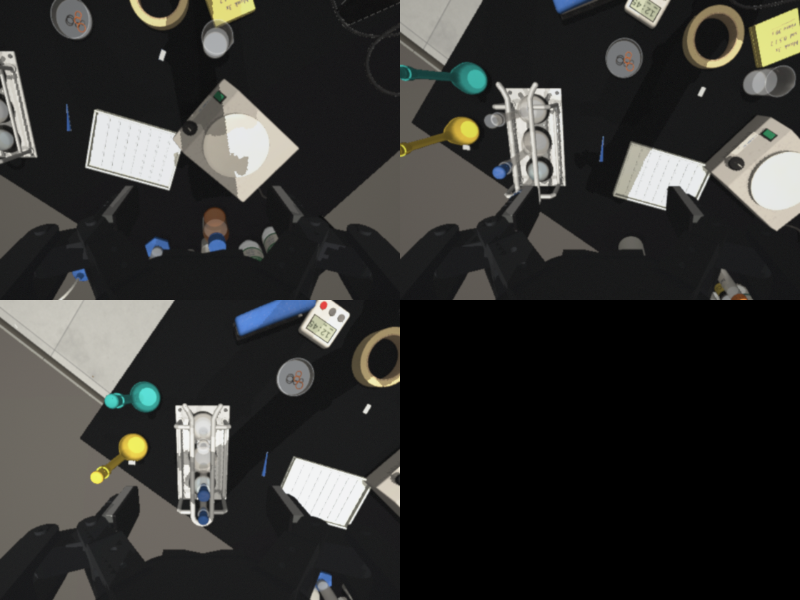

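```bash
python3 - <<'E'
from h import *
A=np.load("pics/w_r1.npz");B=np.load("pics/w_r2.npz");C=np.load("pics/w_stir.npz")
def blue(c,roi):
    x0,y0,x1,y1=roi;m=cv2.inRange(cv2.cvtColor(c["color"],cv2.COLOR_BGR2HSV)[y0:y1,x0:x1],(100,90,60),(125,255,255))
    n,l,st,ce=cv2.connectedComponentsWithStats(m); return [(ce[i]+[x0,y0]).round(1).tolist()+[int(st[i][4])] for i in range(1,n) if st[i][4]>15]
a=blue(A,(120,210,175,285));b=blue(B,(260,250,310,320));print(a,b)
# rack base in B
def quad(c,roi,lo,z,sat=40):
    x0,y0,x1,y1=roi;m=cv2.inRange(cv2.cvtColor(c["color"],cv2.COLOR_BGR2HSV)[y0:y1,x0:x1],(0,0,lo),(180,sat,255))
    k=max(cv2.findContours(m,cv2.RETR_EXTERNAL,cv2.CHAIN_APPROX_NONE)[0],key=cv2.contourArea)
    return np.array([onz(c,p[0][0]+x0,p[0][1]+y0,z)[:2] for p in k],np.float32)
print("tray C",cv2.minAreaRect(quad(C,(110,140,256,270),120,.010)))
P=quad(A,(560,0,560,0) if 0 else (490,200,560,310),235,.083)
for r in(A,): print("plate A", cv2.minEnclosingCircle(P), cv2.fitEllipse(P))
a=cv2.resize(B["color"][135:325,230:340],None,fx=3.1,fy=3.1,interpolation=cv2.INTER_CUBIC)
b=cv2.resize(A["color"][100:290,100:240],None,fx=3.1,fy=3.1,interpolation=cv2.INTER_CUBIC)
cv2.imwrite("pics/rk.png",np.hstack([a,b]));print(a.shape)
E
```

```text
[[140.2, 239.9, 383]] [[284.9, 272.1, 272], [284.1, 304.8, 202]]
tray C ((0.6098015308380127, -0.005085378885269165), (0.19561372697353363, 0.13977962732315063), 82.93883514404297)Traceback (most recent call last):
  File "<stdin>", line 13, in <module>
  File "<stdin>", line 10, in quad
ValueError: max() iterable argument is empty
```

```bash
python3 - <<'E'
from h import *
A=np.load("pics/w_r1.npz");B=np.load("pics/w_r2.npz");C=np.load("pics/w_stir.npz")
def disc(c,roi,lo):
    x0,y0,x1,y1=roi;g=c["color"][y0:y1,x0:x1].min(2)
    k=max(cv2.findContours((g>lo).astype(np.uint8),cv2.RETR_EXTERNAL,cv2.CHAIN_APPROX_NONE)[0],key=cv2.contourArea)
    P=np.array([onz(c,p[0][0]+x0,p[0][1]+y0,.083)[:2] for p in k],np.float32)
    return cv2.minEnclosingCircle(P)
print(A["color"][250,540],A["color"][200,520],B["color"][150,240])
print("plate",disc(A,(480,190,560,300),int(A["color"][250,540].min())-12))
a=cv2.resize(B["color"][135:325,230:340],None,fx=3.1,fy=3.1,interpolation=cv2.INTER_CUBIC)
b=cv2.resize(A["color"][100:290,100:240],None,fx=3.1,fy=3.1,interpolation=cv2.INTER_CUBIC)
cv2.imwrite("pics/rk.png",np.hstack([a,b]));print(a.shape)
E
```

```text
[227 232 230] [169 182 191] [29 28 27]
plate ((0.5477664470672607, 0.19237035512924194), 0.058621980249881744)
(589, 341, 3)
```

View pics/rk.png

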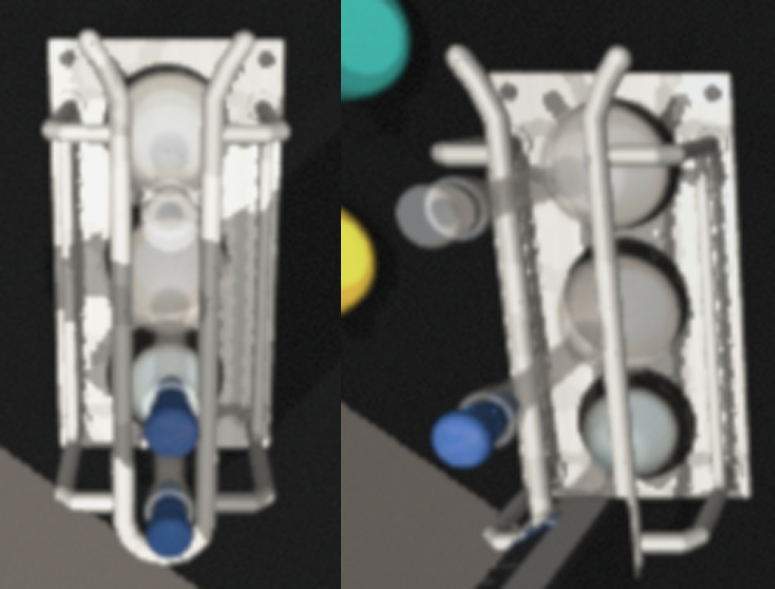

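```bash
python3 - <<'E'
from h import *
A=np.load("pics/w_r1.npz");B=np.load("pics/w_r2.npz")
pb=lambda u,v:(230+u/3.1,135+v/3.1); pa=lambda u,v:(100+(u-341)/3.1,100+v/3.1)
Q=[onz(B,*pb(*p),.0035)[:2] for p in((50,40),(285,42),(270,445),(62,440))]
print(np.round(Q,4),"ctr",np.mean(Q,0)); f=(Q[0]+Q[1])/2;r=(Q[2]+Q[3])/2;d=r-f;print(np.linalg.norm(d),np.degrees(np.arctan2(d[1],d[0])))
Qa=[onz(A,*pa(*p),.0035)[:2] for p in((730,73),(750,495))];print(np.round(Qa,4),np.linalg.norm(Qa[1]-Qa[0]),np.degrees(np.arctan2(*(Qa[1]-Qa[0])[::-1])))
print("base corner height",tri(A,pa(730,73),B,pb(285,42)))
print("100b",tri(A,pa(463,438),B,pb(171,432)),"100",tri(A,pa(425,218),B,pb(165,228)))
for n,p in(("50",(169,537)),("100b",(171,432))): print(n,onz(B,*pb(*p),.155 if n=="50" else .189))
print(onz(A,*pa(425,218),.189))
E
```

```text
[[ 0.4708 -0.3633]
 [ 0.4528 -0.253 ]
 [ 0.6629 -0.2175]
 [ 0.6788 -0.3284]] ctr [ 0.56634426 -0.29052781]
0.2119651893226558 9.55477495140465
[[ 0.4519 -0.2532]
 [ 0.663  -0.2178]] 0.21403091650289627 9.517603183426017
base corner height (array([ 0.45232276, -0.25306957,  0.00461158]), np.float64(0.000928850130675066))
100b (array([ 0.56981611, -0.28880567,  0.18525518]), np.float64(0.0007121705270182003)) 100 (array([ 0.50307616, -0.30212472,  0.18566918]), np.float64(0.0011787935385398178))
50 [ 0.62819199 -0.27933537  0.155     ]
100b [ 0.56827866 -0.28917306  0.189     ]
[ 0.50171387 -0.30037524  0.189     ]
```

{"op": "jog_arm", "data": {
  "moves": [-0.26,0.23,0.6,0,0,0,1,0,0,0.6,0,0,0,1,0,0,0.6,0,0,0,1,0,0,0.6,0,0,0,1,0,0,0.6,0,0,0,1,0,0,0.6,0,0,0,1,0,0,0.6,0,0,0,1,0,0,0,0,0,0,1]
}}

```text
t: 6.7
eef_pos: [0.5023, -0.2953, 0.2242]
tool_rot: [-0.002, -0.085, 0.996, 0.001]
contact_force: [-2.1, 0.7, 0.3]
gripper_width: 0.999
grasp_force: 0.0
```

{"op": "jog_arm", "data": {
  "moves": [0,0,0,0,0,0,1,0,0,0.7,0,0,0,1,0,0,0.7,0,0,0,1,0,0,0.7,0,0,0,1,0,0,0.6,0,0,0,1,0,0,0.5,0,0,0,1,0,0,0,0,0,0,1,0,0,0,0,0,0,1]
}}

```text
t: 7.37
eef_pos: [0.5036, -0.2963, 0.1632]
tool_rot: [-0.0, -0.085, 0.996, 0.0]
contact_force: [0.6, -0.7, 0.4]
gripper_width: 0.998
grasp_force: 0.0
```

```bash
python3 - <<'E'
from h import *
o=get_obs();print(o["eef_pos"],o["contact_force"])
c=cam("wrist")
cv2.imwrite("pics/g1.png",c["color"])
E
```

```text
[ 0.50361126 -0.29628274  0.16321259] [ 0.5608315  -0.67934229  0.41652035]
```

View pics/g1.png

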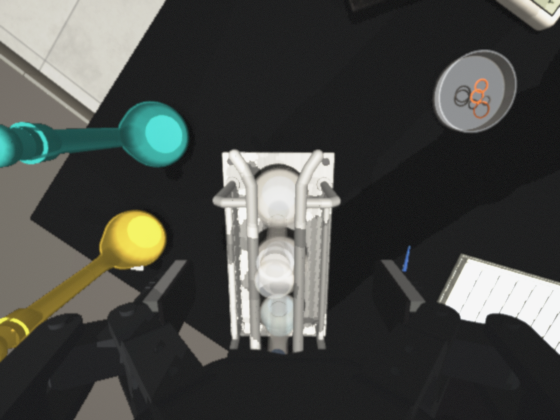

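{"op": "jog_arm", "data": {
  "moves": [0.12,-0.22,0,0,0,0,1,0,0,0.4,0,0,0,1,0,0,0.4,0,0,0,1,0,0,0.4,0,0,0,1,0,0,0.4,0,0,0,1,0,0,0.25,0,0,0,1,0,0,0,0,0,0,1,0,0,0,0,0,0,1]
}}

```text
t: 8.08
eef_pos: [0.5018, -0.3008, 0.1257]
tool_rot: [-0.0, -0.085, 0.996, 0.0]
contact_force: [0.5, -0.6, 0.4]
gripper_width: 0.997
grasp_force: 0.0
```

{"op": "jog_arm", "data": {
  "moves": [0,0,0,0,0,0,0.5,0,0,0,0,0,0,0.4,0,0,0,0,0,0,0.3,0,0,0,0,0,0,0.25,0,0,0,0,0,0,0.2,0,0,0,0,0,0,0.1,0,0,0,0,0,0,0,0,0,0,0,0,0,0],
  "grip_force": 30
}}

```text
t: 8.75
eef_pos: [0.5022, -0.3011, 0.1265]
tool_rot: [0.0, -0.085, 0.996, -0.0]
contact_force: [0.6, -0.5, 2.2]
gripper_width: 0.167
grasp_force: 29.3
```

{"op": "jog_arm", "data": {
  "moves": [0,0,0,0,0,0,0,0,0,0,0,0,0,0,0,0,0,0,0,0,0,0,0,0,0,0,0,0,0,0,0,0,0,0,0,0,0,0,0,0,0,0,0,0,0,0,0,0,0,0,0,0,0,0,0,0]
}}

```text
t: 9.42
eef_pos: [0.5022, -0.3011, 0.1265]
tool_rot: [0.0, -0.085, 0.996, -0.0]
contact_force: [-0.4, 0.1, 5.3]
gripper_width: 0.166
grasp_force: 29.6
```

{"op": "jog_arm", "data": {
  "moves": [0,0,-0.15,0,0,0,0,0,0,-0.1,0,0,0,0,0,0,0,0,0,0,0,0.2,0,0,0,0,0,0,0.4,0,0,0,0,0,0,0.4,0,0,0,0,0,0,0.4,0,0,0,0,0,0,0.4,0,0,0,0,0,0]
}}

```text
t: 10.08
eef_pos: [0.4651, -0.3073, 0.1312]
tool_rot: [-0.0, -0.084, 0.996, 0.0]
contact_force: [0.5, -0.4, -1.2]
gripper_width: 0.167
grasp_force: 29.3
```

{"op": "jog_arm", "data": {
  "moves": [0.6,0,0,0,0,0,0,0.6,0,0,0,0,0,0,0.6,0,0,0,0,0,0,0.6,0,0,0,0,0,0,0.6,0,0,0,0,0,0,0.5,0,0,0,0,0,0,0.3,0,0,0,0,0,0,0,0,0,0,0,0,0]
}}

```text
t: 10.75
eef_pos: [0.3899, -0.3202, 0.1313]
tool_rot: [-0.0, -0.084, 0.996, 0.0]
contact_force: [0.6, -0.5, -1.3]
gripper_width: 0.169
grasp_force: 29.3
```

{"op": "jog_arm", "data": {
  "moves": [0,0,0,0,0,0,0,0,0,-0.3,0,0,0,0,0,0,-0.6,0,0,0,0,0,0,-0.8,0,0,0,0,0,0,-0.8,0,0,0,0,0,0,-0.8,0,0,0,0,0,0,-0.8,0,0,0,0,0,0,-0.4,0,0,0,0]
}}

```text
t: 11.42
eef_pos: [0.3931, -0.3203, 0.2236]
tool_rot: [0.001, -0.085, 0.996, -0.001]
contact_force: [-0.2, -0.5, -0.9]
gripper_width: 0.166
grasp_force: 29.3
```

{"op": "jog_arm", "data": {
  "moves": [-0.29,0.33,0,0,0,0,0,-0.585,0.662,0,0,0,0,0,-0.585,0.662,0,0,0,0,0,-0.585,0.662,0,0,0,0,0,-0.585,0.662,0,0,0,0,0,-0.585,0.662,0,0,0,0,0,-0.585,0.662,0,0,0,0,0,-0.585,0.662,0,0,0,0,0]
}}

```text
t: 12.08
eef_pos: [0.4617, -0.2053, 0.2203]
tool_rot: [-0.001, -0.085, 0.996, 0.0]
contact_force: [0.2, -0.6, -0.4]
gripper_width: 0.164
grasp_force: 29.3
```

{"op": "jog_arm", "data": {
  "moves": [-0.585,0.662,0,0,0,0,0,-0.585,0.662,0,0,0,0,0,-0.585,0.662,0,0,0,0,0,-0.585,0.662,0,0,0,0,0,-0.585,0.662,0,0,0,0,0,-0.585,0.662,0,0,0,0,0,-0.585,0.662,0,0,0,0,0,-0.585,0.662,0,0,0,0,0]
}}

```text
t: 12.75
eef_pos: [0.5358, -0.085, 0.2201]
tool_rot: [-0.001, -0.085, 0.996, 0.0]
contact_force: [0.1, -0.4, -1.2]
gripper_width: 0.169
grasp_force: 29.3
```

{"op": "jog_arm", "data": {
  "moves": [-0.585,0.662,0,0,0,0,0,-0.585,0.662,0,0,0,0,0,-0.585,0.662,0,0,0,0,0,-0.585,0.662,0,0,0,0,0,-0.585,0.662,0,0,0,0,0,-0.585,0.662,0,0,0,0,0,-0.585,0.662,0,0,0,0,0,-0.585,0.662,0,0,0,0,0]
}}

```text
t: 13.42
eef_pos: [0.6107, 0.0348, 0.2209]
tool_rot: [-0.0, -0.085, 0.996, 0.0]
contact_force: [0.1, 0.5, -0.9]
gripper_width: 0.163
grasp_force: 29.3
```

{"op": "jog_arm", "data": {
  "moves": [-0.29,0.33,0,0,0,0,0,0,0,0,0,0,0,0,0,0,0.3,0,0,0,0,0,0,0.6,0,0,0,0,0,0,0.7,0,0,0,0,0,0,0.5,0,0,0,0,0,0,0,0,0,0,0,0,0,0,0,0,0,0]
}}

```text
t: 14.08
eef_pos: [0.6139, 0.0397, 0.1783]
tool_rot: [-0.001, -0.084, 0.996, -0.0]
contact_force: [0.3, -0.5, -1.2]
gripper_width: 0.167
grasp_force: 29.3
```

{"op": "jog_arm", "data": {
  "moves": [-0.12,0,0.5,0,0,0,0,0,0,0.7,0,0,0,0,0,0,0.5,0,0,0,0,0,0,0.3,0,0,0,0,0,0,0.2,0,0,0,0,0,0,0.1,0,0,0,0,0,0,0.05,0,0,0,0,0,0,0,0,0,0,0]
}}

```text
t: 14.75
eef_pos: [0.6173, 0.041, 0.1325]
tool_rot: [0.0, -0.085, 0.996, 0.0]
contact_force: [-0.4, 0.4, -0.9]
gripper_width: 0.166
grasp_force: 29.3
```

{"op": "jog_arm", "data": {
  "moves": [0,0,0.05,0,0,0,0,0,0,0.05,0,0,0,0,0,0,0.05,0,0,0,0,0,0,0,0,0,0,0,0,0,0,0,0,0,0,0,0,0,0,0,0,0,0,0,0,0,0,0,0,0,0,0,0,0,0,0]
}}

```text
t: 15.42
eef_pos: [0.6171, 0.0411, 0.1294]
tool_rot: [0.0, -0.085, 0.996, 0.0]
contact_force: [0.0, 0.6, -0.8]
gripper_width: 0.165
grasp_force: 29.3
```

{"op": "jog_arm", "data": {
  "moves": [0,0,0.04,0,0,0,0,0,0,0.04,0,0,0,0,0,0,0.03,0,0,0,0,0,0,0,0,0,0,0,0,0,0,0,0,0,0,0,0,0,0,0,0,0,0,0,0,0,0,0,0,0,0,0,0,0,0,0]
}}

```text
t: 16.08
eef_pos: [0.6171, 0.041, 0.127]
tool_rot: [-0.0, -0.085, 0.996, -0.0]
contact_force: [0.4, 0.3, -2.6]
gripper_width: 0.168
grasp_force: 29.5
```

{"op": "jog_arm", "data": {
  "moves": [0,0,0.03,0,0,0,0,0,0,0.02,0,0,0,0,0,0,0,0,0,0,0,0,0,0,0,0,0,0,0,0,0,0,0,0,0,0,0,0,0,0,0,0,0,0,0,0,0,0,0,0,0,0,0,0,0,0]
}}

```text
t: 16.75
eef_pos: [0.6174, 0.0411, 0.127]
tool_rot: [0.0, -0.085, 0.996, 0.0]
contact_force: [-1.4, -0.4, 6.4]
gripper_width: 0.163
grasp_force: 30.0
```

{"op": "jog_arm", "data": {
  "moves": [0,0,-0.03,0,0,0,0.18,0,0,0,0,0,0,0.21,0,0,0,0,0,0,0.25,0,0,0,0,0,0,0.3,0,0,0,0,0,0,0.4,0,0,0,0,0,0,0.5,0,0,0,0,0,0,0.5,0,0,0,0,0,0,0.5]
}}

```text
t: 17.42
eef_pos: [0.617, 0.041, 0.1266]
tool_rot: [-0.0, -0.085, 0.996, -0.0]
contact_force: [-0.3, 0.4, -0.4]
gripper_width: 0.501
grasp_force: 0.0
```

{"op": "jog_arm", "data": {
  "moves": [0,0,-0.2,0,0,0,0.5,0,0,-0.5,0,0,0,0.5,0,0,-0.8,0,0,0,0.5,0,0,-1,0,0,0,0.6,0,0,-1,0,0,0,0.8,0,0,-1,0,0,0,1,0,0,-1,0,0,0,1,0,0,-0.5,0,0,0,1]
}}

```text
t: 18.08
eef_pos: [0.6184, 0.041, 0.2504]
tool_rot: [0.002, -0.084, 0.996, 0.0]
contact_force: [0.5, 0.5, -0.5]
gripper_width: 0.999
grasp_force: 0.0
```

```bash
python3 - <<'E'
from h import *
T=cam("top");S=cam("side");o=get_obs();print(o["eef_pos"],o["q"].round(2))
a=cv2.resize(T["color"][140:300,180:420],None,fx=3.2,fy=3.2);b=0
cv2.imwrite("pics/p1.png",a)
E
```

```text
[0.61840292 0.04112094 0.24933163] [-0.35  0.37  0.24  1.69 -0.1   1.09  1.66]
```

View pics/p1.png

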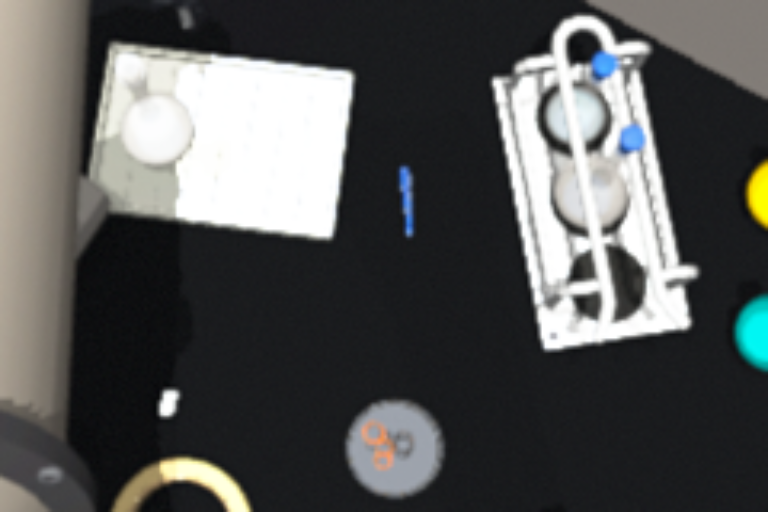

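{"op": "jog_arm", "data": {
  "moves": [0.326,-0.99,0,0,0,0,1,0.326,-0.99,0,0,0,0,1,0.326,-0.99,0,0,0,0,1,0.326,-0.99,0,0,0,0,1,0.326,-0.99,0,0,0,0,1,0.326,-0.99,0,0,0,0,1,0.326,-0.99,0,0,0,0,1,0.326,-0.99,0,0,0,0,1]
}}

```text
t: 18.85
eef_pos: [0.5914, -0.1247, 0.2452]
tool_rot: [-0.001, -0.085, 0.996, 0.0]
contact_force: [0.1, -0.5, -0.5]
gripper_width: 0.999
grasp_force: 0.0
```

{"op": "jog_arm", "data": {
  "moves": [0.326,-0.99,0,0,0,0,1,0.326,-0.99,0,0,0,0,1,0.326,-0.99,0,0,0,0,1,0.326,-0.99,0,0,0,0,1,0.326,-0.99,0,0,0,0,1,0.326,-0.99,0,0,0,0,1,0.326,-0.99,0,0,0,0,1,0.326,-0.99,0,0,0,0,1]
}}

```text
t: 19.52
eef_pos: [0.5667, -0.2894, 0.2451]
tool_rot: [-0.001, -0.085, 0.996, 0.0]
contact_force: [0.7, 0.1, -0.4]
gripper_width: 1.001
grasp_force: 0.0
```

{"op": "jog_arm", "data": {
  "moves": [0,0,0,0,0,0,1,0,0,0,0,0,0,1,0,0,0.4,0,0,0,1,0,0,0.8,0,0,0,1,0,0,0.8,0,0,0,1,0,0,0,0,0,0,1,0,0,0,0,0,0,1,0,0,0,0,0,0,1]
}}

```text
t: 20.18
eef_pos: [0.5682, -0.2881, 0.207]
tool_rot: [0.0, -0.085, 0.996, 0.0]
contact_force: [0.2, 0.2, 0.4]
gripper_width: 1.0
grasp_force: 0.0
```

{"op": "jog_arm", "data": {
  "moves": [0,-0.05,0.5,0,0,0,1,0,0,0.8,0,0,0,1,0,0,0.8,0,0,0,1,0,0,0.8,0,0,0,1,0,0,0.7,0,0,0,1,0,0,0.4,0,0,0,1,0,0,0,0,0,0,1,0,0,0,0,0,0,1]
}}

```text
t: 20.85
eef_pos: [0.568, -0.2899, 0.1268]
tool_rot: [0.0, -0.085, 0.996, -0.0]
contact_force: [0.4, -0.0, 0.1]
gripper_width: 1.004
grasp_force: 0.0
```

{"op": "jog_arm", "data": {
  "moves": [0,0,0,0,0,0,0.5,0,0,0,0,0,0,0.4,0,0,0,0,0,0,0.3,0,0,0,0,0,0,0.25,0,0,0,0,0,0,0.2,0,0,0,0,0,0,0.1,0,0,0,0,0,0,0,0,0,0,0,0,0,0]
}}

```text
t: 21.52
eef_pos: [0.568, -0.2897, 0.127]
tool_rot: [0.0, -0.085, 0.996, 0.0]
contact_force: [-0.8, 0.4, 3.4]
gripper_width: 0.164
grasp_force: 29.2
```

{"op": "jog_arm", "data": {
  "moves": [0,0,0,0,0,0,0,0,0,0,0,0,0,0,0,0,0,0,0,0,0,0,0,0,0,0,0,0,0,0,0,0,0,0,0,0,0,0,0,0,0,0,0,0,0,0,0,0,0,0,0,0,0,0,0,0]
}}

```text
t: 22.18
eef_pos: [0.568, -0.2897, 0.127]
tool_rot: [0.0, -0.085, 0.996, 0.0]
contact_force: [-0.7, 0.9, 4.9]
gripper_width: 0.166
grasp_force: 29.4
```

{"op": "jog_arm", "data": {
  "moves": [0,0,-0.15,0,0,0,0,0,0,-0.1,0,0,0,0,0,0,0,0,0,0,0,0.2,0,0,0,0,0,0,0.5,0,0,0,0,0,0,0.6,0,0,0,0,0,0,0.6,0,0,0,0,0,0,0.6,0,0,0,0,0,0]
}}

```text
t: 22.85
eef_pos: [0.5164, -0.2987, 0.1315]
tool_rot: [-0.0, -0.084, 0.996, 0.0]
contact_force: [-1.0, 0.3, -0.8]
gripper_width: 0.164
grasp_force: 29.3
```

{"op": "jog_arm", "data": {
  "moves": [0.6,0,0,0,0,0,0,0.6,0,0,0,0,0,0,0.6,0,0,0,0,0,0,0.6,0,0,0,0,0,0,0.6,0,0,0,0,0,0,0.6,0,0,0,0,0,0,0.6,0,0,0,0,0,0,0.6,0,0,0,0,0,0]
}}

```text
t: 23.52
eef_pos: [0.4228, -0.3146, 0.1317]
tool_rot: [0.0, -0.085, 0.996, -0.0]
contact_force: [0.2, -0.4, -0.2]
gripper_width: 0.165
grasp_force: 29.3
```

{"op": "jog_arm", "data": {
  "moves": [0.6,0,0,0,0,0,0,0.6,0,0,0,0,0,0,0.3,0,0,0,0,0,0,0,0,0,0,0,0,0,0,0,-0.4,0,0,0,0,0,0,-0.8,0,0,0,0,0,0,-0.9,0,0,0,0,0,0,-0.9,0,0,0,0]
}}

```text
t: 24.18
eef_pos: [0.3952, -0.3192, 0.1929]
tool_rot: [0.0, -0.085, 0.996, -0.0]
contact_force: [1.4, 1.0, -0.3]
gripper_width: 0.164
grasp_force: 29.3
```

{"op": "jog_arm", "data": {
  "moves": [0,0,-0.9,0,0,0,0,0,0,-0.5,0,0,0,0,0,0,0,0,0,0,0,0,0,0,0,0,0,0,0,0,0,0,0,0,0,0,0,0,0,0,0,0,0,0,0,0,0,0,0,0,0,0,0,0,0,0]
}}

```text
t: 24.85
eef_pos: [0.394, -0.3193, 0.219]
tool_rot: [-0.001, -0.085, 0.996, 0.0]
contact_force: [-0.0, -1.1, -0.3]
gripper_width: 0.169
grasp_force: 29.3
```

{"op": "jog_arm", "data": {
  "moves": [-0.45,0.93,0,0,0,0,0,-0.45,0.93,0,0,0,0,0,-0.45,0.93,0,0,0,0,0,-0.45,0.93,0,0,0,0,0,-0.45,0.93,0,0,0,0,0,-0.45,0.93,0,0,0,0,0,-0.45,0.93,0,0,0,0,0,-0.45,0.93,0,0,0,0,0]
}}

```text
t: 25.52
eef_pos: [0.4402, -0.1597, 0.2194]
tool_rot: [-0.0, -0.085, 0.996, 0.0]
contact_force: [0.6, 0.2, -0.0]
gripper_width: 0.164
grasp_force: 29.4
```

{"op": "jog_arm", "data": {
  "moves": [-0.75,0.32,0,0,0,0,0,-0.75,0.32,0,0,0,0,0,-0.75,0.32,0,0,0,0,0,-0.75,0.32,0,0,0,0,0,-0.75,0.32,0,0,0,0,0,-0.75,0.32,0,0,0,0,0,-0.75,0.32,0,0,0,0,0,-0.75,0.32,0,0,0,0,0]
}}

```text
t: 26.18
eef_pos: [0.5514, -0.0894, 0.2194]
tool_rot: [-0.0, -0.084, 0.996, -0.0]
contact_force: [-0.5, -0.7, -0.5]
gripper_width: 0.167
grasp_force: 29.4
```

{"op": "jog_arm", "data": {
  "moves": [-0.75,0.32,0,0,0,0,0,-0.75,0.32,0,0,0,0,0,-0.75,0.32,0,0,0,0,0,-0.75,0.32,0,0,0,0,0,0,0,0,0,0,0,0,0,0,0,0,0,0,0,0,0,0,0,0,0,0,0,0,0,0,0,0,0]
}}

```text
t: 26.85
eef_pos: [0.6041, -0.0556, 0.2195]
tool_rot: [-0.0, -0.084, 0.996, -0.0]
contact_force: [0.1, -0.4, -0.9]
gripper_width: 0.169
grasp_force: 29.4
```

{"op": "jog_arm", "data": {
  "moves": [0,0.05,0.4,0,0,0,0,0,0,0.9,0,0,0,0,0,0,0.9,0,0,0,0,0,0,0.9,0,0,0,0,0,0,0.7,0,0,0,0,0,0,0.4,0,0,0,0,0,0,0.2,0,0,0,0,0,0,0,0,0,0,0]
}}

```text
t: 27.52
eef_pos: [0.6039, -0.0538, 0.1309]
tool_rot: [-0.001, -0.084, 0.996, 0.0]
contact_force: [-0.1, 0.5, -1.2]
gripper_width: 0.17
grasp_force: 29.4
```

{"op": "jog_arm", "data": {
  "moves": [0,0,0.05,0,0,0,0,0,0,0.04,0,0,0,0,0,0,0.03,0,0,0,0,0,0,0.03,0,0,0,0,0,0,0,0,0,0,0,0,0,0,0,0,0,0,0,0,0,0,0,0,0,0,0,0,0,0,0,0]
}}

```text
t: 28.18
eef_pos: [0.6046, -0.0536, 0.1288]
tool_rot: [0.0, -0.085, 0.996, 0.0]
contact_force: [-0.5, 0.0, -1.3]
gripper_width: 0.164
grasp_force: 29.4
```

{"op": "jog_arm", "data": {
  "moves": [0,0,0.03,0,0,0,0,0,0,0.03,0,0,0,0,0,0,0.03,0,0,0,0,0,0,0.02,0,0,0,0,0,0,0,0,0,0,0,0,0,0,0,0,0,0,0,0,0,0,0,0,0,0,0,0,0,0,0,0]
}}

```text
t: 28.85
eef_pos: [0.605, -0.0536, 0.1275]
tool_rot: [0.001, -0.085, 0.996, 0.0]
contact_force: [-2.0, 0.4, 6.4]
gripper_width: 0.167
grasp_force: 30.2
```

{"op": "jog_arm", "data": {
  "moves": [0,0,-0.03,0,0,0,0.18,0,0,0,0,0,0,0.21,0,0,0,0,0,0,0.25,0,0,0,0,0,0,0.3,0,0,0,0,0,0,0.4,0,0,0,0,0,0,0.5,0,0,0,0,0,0,0.5,0,0,0,0,0,0,0.5]
}}

```text
t: 29.52
eef_pos: [0.6045, -0.0536, 0.127]
tool_rot: [-0.0, -0.085, 0.996, 0.0]
contact_force: [1.4, -0.8, 0.3]
gripper_width: 0.498
grasp_force: 0.0
```

{"op": "jog_arm", "data": {
  "moves": [0,0,-0.2,0,0,0,0.5,0,0,-0.5,0,0,0,0.5,0,0,-0.8,0,0,0,0.5,0,0,-1,0,0,0,0.6,0,0,-1,0,0,0,0.8,0,0,-1,0,0,0,1,0,0,-1,0,0,0,1,0,0,-0.5,0,0,0,1]
}}

```text
t: 30.18
eef_pos: [0.6058, -0.0538, 0.2508]
tool_rot: [0.002, -0.085, 0.996, -0.0]
contact_force: [1.0, -0.2, -0.7]
gripper_width: 1.001
grasp_force: 0.0
```

{"op": "jog_arm", "data": {
  "moves": [0.06,-0.94,0,0,0,0,1,0.06,-0.94,0,0,0,0,1,0.06,-0.94,0,0,0,0,1,0.06,-0.94,0,0,0,0,1,0.06,-0.94,0,0,0,0,1,0.06,-0.94,0,0,0,0,1,0.06,-0.94,0,0,0,0,1,0.06,-0.94,0,0,0,0,1]
}}

```text
t: 30.85
eef_pos: [0.6203, -0.2044, 0.2473]
tool_rot: [-0.0, -0.085, 0.996, 0.0]
contact_force: [0.1, 0.2, -0.2]
gripper_width: 0.998
grasp_force: 0.0
```

{"op": "jog_arm", "data": {
  "moves": [0.06,-0.94,0,0,0,0,1,0.06,-0.94,0,0,0,0,1,0.06,-0.94,0,0,0,0,1,0.06,-0.94,0,0,0,0,1,0,0,0,0,0,0,1,0,0,0,0,0,0,1,0,0,0,0,0,0,1,0,0,0,0,0,0,1]
}}

```text
t: 31.52
eef_pos: [0.6287, -0.2769, 0.2471]
tool_rot: [0.0, -0.085, 0.996, 0.0]
contact_force: [-0.2, 0.2, -0.3]
gripper_width: 1.001
grasp_force: 0.0
```

```bash
python3 - <<'E'
from h import *
c=cam("wrist");T=cam("top")
o=get_obs();print(o["eef_pos"],o["q"].round(2))
a=c["color"][120:420,160:560];b=cv2.resize(T["color"][140:260,200:300],None,fx=2.5,fy=2.5)
# blue stopper triangulation
def blue(c,roi):
    x0,y0,x1,y1=roi;m=cv2.inRange(cv2.cvtColor(c["color"],cv2.COLOR_BGR2HSV)[y0:y1,x0:x1],(100,90,60),(125,255,255))
    n,l,st,ce=cv2.connectedComponentsWithStats(m); return [(ce[i]+[x0,y0]).round(1).tolist()+[int(st[i][4])] for i in range(1,n) if st[i][4]>8]
print(blue(c,(180,100,400,420)),blue(T,(200,140,300,220)))
cv2.imwrite("pics/p2.png",np.hstack([a,b]))
E
```

```text
[ 0.62868851 -0.2770472   0.24716724] [ 0.15  0.49  0.26  1.52 -0.13  1.15  2.17]
[[390.3, 150.8, 221], [280.4, 213.5, 388]] [[264.2, 165.3, 50]]
```

View pics/p2.png

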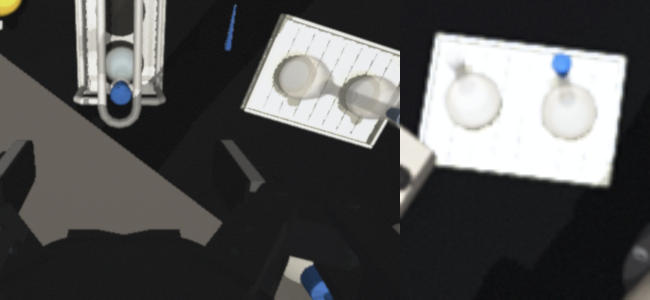

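{"op": "jog_arm", "data": {
  "moves": [-0.05,-0.11,0.4,0,0,0,1,0,0,0.9,0,0,0,1,0,0,0.9,0,0,0,1,0,0,0.9,0,0,0,1,0,0,0.9,0,0,0,1,0,0,0.9,0,0,0,1,0,0,0.6,0,0,0,1,0,0,0,0,0,0,1]
}}

```text
t: 32.28
eef_pos: [0.628, -0.2792, 0.1336]
tool_rot: [-0.002, -0.085, 0.996, 0.001]
contact_force: [0.7, 0.5, 0.6]
gripper_width: 1.0
grasp_force: 0.0
```

{"op": "jog_arm", "data": {
  "moves": [0,0,0.5,0,0,0,1,0,0,0.5,0,0,0,1,0,0,0.5,0,0,0,1,0,0,0.25,0,0,0,1,0,0,0,0,0,0,1,0,0,0,0,0,0,1,0,0,0,0,0,0,1,0,0,0,0,0,0,1]
}}

```text
t: 32.95
eef_pos: [0.6302, -0.2807, 0.1028]
tool_rot: [0.001, -0.085, 0.996, -0.0]
contact_force: [0.8, 0.1, 0.2]
gripper_width: 0.996
grasp_force: 0.0
```

{"op": "jog_arm", "data": {
  "moves": [0,0,0,0,0,0,0.5,0,0,0,0,0,0,0.4,0,0,0,0,0,0,0.3,0,0,0,0,0,0,0.25,0,0,0,0,0,0,0.2,0,0,0,0,0,0,0.1,0,0,0,0,0,0,0,0,0,0,0,0,0,0]
}}

```text
t: 33.62
eef_pos: [0.6298, -0.2802, 0.1021]
tool_rot: [-0.0, -0.085, 0.996, 0.0]
contact_force: [0.3, 0.5, 1.4]
gripper_width: 0.167
grasp_force: 29.6
```

{"op": "jog_arm", "data": {
  "moves": [0,0,0,0,0,0,0,0,0,0,0,0,0,0,0,0,0,0,0,0,0,0,0,0,0,0,0,0,0,0,0,0,0,0,0,0,0,0,0,0,0,0,0,0,0,0,0,0,0,0,0,0,0,0,0,0]
}}

```text
t: 34.28
eef_pos: [0.6298, -0.2803, 0.1021]
tool_rot: [-0.0, -0.085, 0.996, 0.0]
contact_force: [-0.2, 1.8, 1.0]
gripper_width: 0.163
grasp_force: 29.7
```

{"op": "jog_arm", "data": {
  "moves": [0,0,-0.15,0,0,0,0,0,0,-0.1,0,0,0,0,0,0,0,0,0,0,0,0.2,0,0,0,0,0,0,0.5,0,0,0,0,0,0,0.6,0,0,0,0,0,0,0.6,0,0,0,0,0,0,0.6,0,0,0,0,0,0]
}}

```text
t: 34.95
eef_pos: [0.5787, -0.2893, 0.1069]
tool_rot: [-0.0, -0.084, 0.996, 0.0]
contact_force: [0.1, 0.1, -1.2]
gripper_width: 0.166
grasp_force: 29.5
```

{"op": "jog_arm", "data": {
  "moves": [0.6,0,0,0,0,0,0,0.6,0,0,0,0,0,0,0.6,0,0,0,0,0,0,0.6,0,0,0,0,0,0,0.6,0,0,0,0,0,0,0.6,0,0,0,0,0,0,0.6,0,0,0,0,0,0,0.6,0,0,0,0,0,0]
}}

```text
t: 35.62
eef_pos: [0.4847, -0.3052, 0.1071]
tool_rot: [0.0, -0.085, 0.996, -0.0]
contact_force: [0.2, -0.1, -2.1]
gripper_width: 0.165
grasp_force: 29.5
```

{"op": "jog_arm", "data": {
  "moves": [0.6,0,0,0,0,0,0,0.6,0,0,0,0,0,0,0.6,0,0,0,0,0,0,0.6,0,0,0,0,0,0,0.6,0,0,0,0,0,0,0.6,0,0,0,0,0,0,0.6,0,0,0,0,0,0,0.4,0,0,0,0,0,0]
}}

```text
t: 36.28
eef_pos: [0.3933, -0.3209, 0.1071]
tool_rot: [-0.0, -0.084, 0.996, 0.0]
contact_force: [-0.7, -0.0, -0.2]
gripper_width: 0.167
grasp_force: 29.5
```

{"op": "jog_arm", "data": {
  "moves": [0,0,0,0,0,0,0,0,0,-0.4,0,0,0,0,0,0,-0.8,0,0,0,0,0,0,-1,0,0,0,0,0,0,-1,0,0,0,0,0,0,-1,0,0,0,0,0,0,-1,0,0,0,0,0,0,-1,0,0,0,0]
}}

```text
t: 36.95
eef_pos: [0.3961, -0.3203, 0.2329]
tool_rot: [0.001, -0.085, 0.996, -0.0]
contact_force: [0.2, -0.5, -1.3]
gripper_width: 0.161
grasp_force: 29.4
```

{"op": "jog_arm", "data": {
  "moves": [0,0,-0.5,0,0,0,0,0,0,0,0,0,0,0,0,0,0,0,0,0,0,0,0,0,0,0,0,0,0,0,0,0,0,0,0,0,0,0,0,0,0,0,0,0,0,0,0,0,0,0,0,0,0,0,0,0]
}}

```text
t: 37.62
eef_pos: [0.3949, -0.3204, 0.2406]
tool_rot: [-0.0, -0.085, 0.996, 0.0]
contact_force: [0.7, -0.3, -0.0]
gripper_width: 0.165
grasp_force: 29.4
```

{"op": "jog_arm", "data": {
  "moves": [-0.31,0.963,0,0,0,0,0,-0.31,0.963,0,0,0,0,0,-0.31,0.963,0,0,0,0,0,-0.31,0.963,0,0,0,0,0,-0.31,0.963,0,0,0,0,0,-0.31,0.963,0,0,0,0,0,-0.31,0.963,0,0,0,0,0,-0.31,0.963,0,0,0,0,0]
}}

```text
t: 38.28
eef_pos: [0.418, -0.1594, 0.241]
tool_rot: [-0.0, -0.085, 0.996, 0.0]
contact_force: [0.0, -0.8, -0.6]
gripper_width: 0.168
grasp_force: 29.5
```

{"op": "jog_arm", "data": {
  "moves": [-0.31,0.963,0,0,0,0,0,-0.31,0.963,0,0,0,0,0,-0.31,0.963,0,0,0,0,0,-0.31,0.963,0,0,0,0,0,-0.31,0.963,0,0,0,0,0,-0.31,0.963,0,0,0,0,0,-0.31,0.963,0,0,0,0,0,-0.31,0.963,0,0,0,0,0]
}}

```text
t: 38.95
eef_pos: [0.4409, 0.0008, 0.241]
tool_rot: [-0.0, -0.085, 0.996, 0.0]
contact_force: [-0.1, 0.3, -0.2]
gripper_width: 0.164
grasp_force: 29.5
```

{"op": "jog_arm", "data": {
  "moves": [-0.694,0.857,0,0,0,0,0,-0.694,0.857,0,0,0,0,0,-0.694,0.857,0,0,0,0,0,-0.694,0.857,0,0,0,0,0,-0.694,0.857,0,0,0,0,0,-0.694,0.857,0,0,0,0,0,-0.694,0.857,0,0,0,0,0,-0.694,0.857,0,0,0,0,0]
}}

```text
t: 39.62
eef_pos: [0.5277, 0.1547, 0.2408]
tool_rot: [-0.0, -0.085, 0.996, -0.0]
contact_force: [1.7, -0.0, -1.4]
gripper_width: 0.161
grasp_force: 29.5
```

{"op": "jog_arm", "data": {
  "moves": [-0.694,0.857,0,0,0,0,0,-0.694,0.857,0,0,0,0,0,0,0,0,0,0,0,0,0,0,0,0,0,0,0,0,0,0,0,0,0,0,0,0,0,0,0,0,0,0,0,0,0,0,0,0,0,0,0,0,0,0,0]
}}

```text
t: 40.28
eef_pos: [0.5488, 0.1914, 0.2412]
tool_rot: [0.0, -0.084, 0.996, -0.0]
contact_force: [0.0, -0.1, -0.6]
gripper_width: 0.166
grasp_force: 29.5
```

{"op": "jog_arm", "data": {
  "moves": [0.04,0.04,0.3,0,0,0,0,0,0,0.6,0,0,0,0,0,0,0.7,0,0,0,0,0,0,0.5,0,0,0,0,0,0,0.35,0,0,0,0,0,0,0.2,0,0,0,0,0,0,0.05,0,0,0,0,0,0,0,0,0,0,0]
}}

```text
t: 40.95
eef_pos: [0.548, 0.193, 0.1869]
tool_rot: [-0.0, -0.085, 0.996, -0.0]
contact_force: [0.4, -0.1, -1.3]
gripper_width: 0.167
grasp_force: 29.5
```

{"op": "jog_arm", "data": {
  "moves": [0,0,0.05,0,0,0,0,0,0,0.04,0,0,0,0,0,0,0.03,0,0,0,0,0,0,0.03,0,0,0,0,0,0,0,0,0,0,0,0,0,0,0,0,0,0,0,0,0,0,0,0,0,0,0,0,0,0,0,0]
}}

```text
t: 41.62
eef_pos: [0.548, 0.193, 0.1842]
tool_rot: [0.0, -0.085, 0.996, 0.0]
contact_force: [-0.2, 0.1, -0.3]
gripper_width: 0.165
grasp_force: 29.5
```

{"op": "jog_arm", "data": {
  "moves": [0,0,0.03,0,0,0,0,0,0,0.03,0,0,0,0,0,0,0.03,0,0,0,0,0,0,0.03,0,0,0,0,0,0,0,0,0,0,0,0,0,0,0,0,0,0,0,0,0,0,0,0,0,0,0,0,0,0,0,0]
}}

```text
t: 42.28
eef_pos: [0.548, 0.193, 0.1817]
tool_rot: [0.0, -0.085, 0.996, 0.0]
contact_force: [-0.4, -0.1, -0.3]
gripper_width: 0.165
grasp_force: 29.5
```

{"op": "jog_arm", "data": {
  "moves": [0,0,0.03,0,0,0,0,0,0,0.02,0,0,0,0,0,0,0,0,0,0,0,0,0,0,0,0,0,0,0,0,0,0,0,0,0,0,0,0,0,0,0,0,0,0,0,0,0,0,0,0,0,0,0,0,0,0]
}}

```text
t: 42.95
eef_pos: [0.5483, 0.1932, 0.1813]
tool_rot: [0.0, -0.085, 0.996, 0.0]
contact_force: [-0.5, 0.4, 6.0]
gripper_width: 0.167
grasp_force: 30.1
```

{"op": "jog_arm", "data": {
  "moves": [0,0,-0.03,0,0,0,0.18,0,0,0,0,0,0,0.21,0,0,0,0,0,0,0.25,0,0,0,0,0,0,0.3,0,0,0,0,0,0,0.4,0,0,0,0,0,0,0.5,0,0,0,0,0,0,0.5,0,0,0,0,0,0,0.5]
}}

```text
t: 43.62
eef_pos: [0.5479, 0.1929, 0.1813]
tool_rot: [-0.0, -0.085, 0.996, -0.0]
contact_force: [0.0, 0.6, -1.0]
gripper_width: 0.5
grasp_force: 0.0
```

{"op": "jog_arm", "data": {
  "moves": [0,0,-0.2,0,0,0,0.5,0,0,-0.5,0,0,0,0.5,0,0,-0.8,0,0,0,0.5,0,0,-1,0,0,0,0.6,0,0,-1,0,0,0,0.8,0,0,-1,0,0,0,1,0,0,-1,0,0,0,1,0,0,-0.5,0,0,0,1]
}}

```text
t: 44.28
eef_pos: [0.549, 0.1934, 0.305]
tool_rot: [0.002, -0.085, 0.996, 0.001]
contact_force: [1.3, -0.4, -0.6]
gripper_width: 0.998
grasp_force: 0.0
```

{"op": "jog_arm", "data": {
  "moves": [-0.044,-0.79,0,0,0,0,1,-0.044,-0.79,0,0,0,0,1,-0.044,-0.79,0,0,0,0,1,-0.044,-0.79,0,0,0,0,1,-0.044,-0.79,0,0,0,0,1,-0.044,-0.79,0,0,0,0,1,-0.044,-0.79,0,0,0,0,1,-0.044,-0.79,0,0,0,0,1]
}}

```text
t: 44.95
eef_pos: [0.5762, 0.0687, 0.3015]
tool_rot: [-0.0, -0.085, 0.996, 0.0]
contact_force: [0.6, 0.3, -0.4]
gripper_width: 0.997
grasp_force: 0.0
```

{"op": "jog_arm", "data": {
  "moves": [-0.044,-0.79,0,0,0,0,1,-0.044,-0.79,0,0,0,0,1,-0.044,-0.79,0,0,0,0,1,-0.044,-0.79,0,0,0,0,1,-0.044,-0.79,0,0,0,0,1,-0.044,-0.79,0,0,0,0,1,-0.044,-0.79,0,0,0,0,1,-0.044,-0.79,0,0,0,0,1]
}}

```text
t: 45.62
eef_pos: [0.6045, -0.0546, 0.3015]
tool_rot: [0.0, -0.085, 0.996, 0.0]
contact_force: [-0.2, 0.3, 0.3]
gripper_width: 0.999
grasp_force: 0.0
```

{"op": "jog_arm", "data": {
  "moves": [0,0,0,0,0,0,1,0,0,0,0,0,0,1,0,0,0.4,0,0,0,1,0,0,0.8,0,0,0,1,0,0,0.8,0,0,0,1,0,0,0,0,0,0,1,0,0,0,0,0,0,1,0,0,0,0,0,0,1]
}}

```text
t: 46.28
eef_pos: [0.6047, -0.053, 0.2619]
tool_rot: [0.0, -0.085, 0.996, 0.0]
contact_force: [0.4, 0.2, -0.4]
gripper_width: 1.003
grasp_force: 0.0
```

```bash
python3 - <<'E'
from h import *
c=cam("wrist");T=cam("top");S=cam("side")
o=get_obs();print(o["eef_pos"])
a=cv2.resize(T["color"][140:300,90:310],None,fx=1.8,fy=1.8);b=cv2.resize(S["color"][150:330,200:400],None,fx=1.6,fy=1.6)
cv2.imwrite("pics/p3.png",np.hstack([a,b]))
def blue(c,roi):
    x0,y0,x1,y1=roi;m=cv2.inRange(cv2.cvtColor(c["color"],cv2.COLOR_BGR2HSV)[y0:y1,x0:x1],(100,90,60),(125,255,255))
    n,l,st,ce=cv2.connectedComponentsWithStats(m); return [(ce[i]+[x0,y0]).round(1) for i in range(1,n) if st[i][4]>8]
t=blue(T,(110,150,300,240));s=blue(S,(200,150,330,300));print(t,s)
for p in t:
    for q in s:
        r,e=tri(T,p,S,q)
        if e<.004: print(p,q,r.round(4),e.round(4))
E
```

```text
[ 0.60502753 -0.0535862   0.2623534 ]
[array([138.9, 186.6])] [array([253.6, 175.4]), array([277.2, 205.4]), array([256.9, 235.1])]
[138.9 186.6] [256.9 235.1] [0.5485 0.1938 0.2263] 0.0001
```

View pics/p3.png

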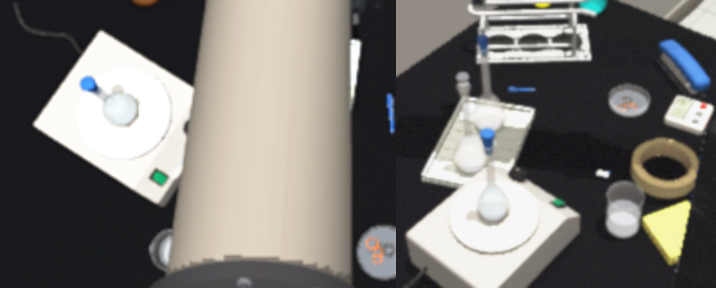

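{"op": "jog_arm", "data": {
  "moves": [0,0,0.4,0,0,0,1,0,0,0.9,0,0,0,1,0,0,0.9,0,0,0,1,0,0,0.9,0,0,0,1,0,0,0.9,0,0,0,1,0,0,0.9,0,0,0,1,0,0,0,0,0,0,1,0,0,0,0,0,0,1]
}}

```text
t: 47.1
eef_pos: [0.6038, -0.0539, 0.1626]
tool_rot: [-0.001, -0.085, 0.996, 0.0]
contact_force: [0.9, -0.4, -0.3]
gripper_width: 1.0
grasp_force: 0.0
```

{"op": "jog_arm", "data": {
  "moves": [0,0,0.6,0,0,0,1,0,0,0.6,0,0,0,1,0,0,0.4,0,0,0,1,0,0,0.2,0,0,0,1,0,0,0,0,0,0,1,0,0,0,0,0,0,1,0,0,0,0,0,0,1,0,0,0,0,0,0,1]
}}

```text
t: 47.77
eef_pos: [0.6049, -0.0539, 0.1278]
tool_rot: [0.0, -0.085, 0.996, -0.0]
contact_force: [0.7, -0.3, -0.3]
gripper_width: 1.002
grasp_force: 0.0
```

{"op": "jog_arm", "data": {
  "moves": [0,0,0,0,0,0,0.5,0,0,0,0,0,0,0.4,0,0,0,0,0,0,0.3,0,0,0,0,0,0,0.25,0,0,0,0,0,0,0.2,0,0,0,0,0,0,0.1,0,0,0,0,0,0,0,0,0,0,0,0,0,0]
}}

```text
t: 48.43
eef_pos: [0.6045, -0.0538, 0.1274]
tool_rot: [0.0, -0.085, 0.996, 0.0]
contact_force: [-0.4, -0.3, 0.3]
gripper_width: 0.164
grasp_force: 29.3
```

{"op": "jog_arm", "data": {
  "moves": [0,0,0,0,0,0,0,0,0,0,0,0,0,0,0,0,0,0,0,0,0,0,0,0,0,0,0,0,0,0,0,0,0,0,0,0,0,0,0,0,0,0,0,0,0,0,0,0,0,0,0,0,0,0,0,0]
}}

```text
t: 49.1
eef_pos: [0.6045, -0.0538, 0.1274]
tool_rot: [0.0, -0.085, 0.996, 0.0]
contact_force: [0.6, 0.3, 0.9]
gripper_width: 0.163
grasp_force: 29.4
```

{"op": "jog_arm", "data": {
  "moves": [0,0,-0.2,0,0,0,0,0,0,-0.7,0,0,0,0,0,0,-0.9,0,0,0,0,0,0,-0.9,0,0,0,0,0,0,-0.9,0,0,0,0,0,0,-0.7,0,0,0,0,0,0,-0.3,0,0,0,0,0,0,0,0,0,0,0]
}}

```text
t: 49.77
eef_pos: [0.6052, -0.0541, 0.2207]
tool_rot: [0.001, -0.085, 0.996, -0.0]
contact_force: [-0.2, -0.2, -1.2]
gripper_width: 0.165
grasp_force: 29.2
```

{"op": "jog_arm", "data": {
  "moves": [0.75,-0.32,0,0,0,0,0,0.75,-0.32,0,0,0,0,0,0.75,-0.32,0,0,0,0,0,0.75,-0.32,0,0,0,0,0,0.75,-0.32,0,0,0,0,0,0.75,-0.32,0,0,0,0,0,0.75,-0.32,0,0,0,0,0,0.75,-0.32,0,0,0,0,0]
}}

```text
t: 50.43
eef_pos: [0.4932, -0.1249, 0.2181]
tool_rot: [-0.001, -0.085, 0.996, 0.0]
contact_force: [0.1, -0.4, -1.3]
gripper_width: 0.166
grasp_force: 29.3
```

{"op": "jog_arm", "data": {
  "moves": [0.75,-0.32,0,0,0,0,0,0.75,-0.32,0,0,0,0,0,0.75,-0.32,0,0,0,0,0,0.75,-0.32,0,0,0,0,0,0.45,-0.93,0,0,0,0,0,0.45,-0.93,0,0,0,0,0,0.45,-0.93,0,0,0,0,0,0.45,-0.93,0,0,0,0,0]
}}

```text
t: 51.1
eef_pos: [0.416, -0.2405, 0.2194]
tool_rot: [0.0, -0.085, 0.996, -0.0]
contact_force: [0.1, -0.4, -0.5]
gripper_width: 0.17
grasp_force: 29.3
```

{"op": "jog_arm", "data": {
  "moves": [0.45,-0.93,0,0,0,0,0,0.45,-0.93,0,0,0,0,0,0.45,-0.93,0,0,0,0,0,0.45,-0.93,0,0,0,0,0,0,0,0,0,0,0,0,0,0,0,0,0,0,0,0,0,0,0,0,0,0,0,0,0,0,0,0,0]
}}

```text
t: 51.77
eef_pos: [0.3943, -0.3178, 0.2192]
tool_rot: [0.0, -0.085, 0.996, 0.0]
contact_force: [0.3, 0.4, -1.6]
gripper_width: 0.168
grasp_force: 29.4
```

{"op": "jog_arm", "data": {
  "moves": [0,-0.09,0.3,0,0,0,0,0,0,0.8,0,0,0,0,0,0,0.9,0,0,0,0,0,0,0.9,0,0,0,0,0,0,0.8,0,0,0,0,0,0,0.5,0,0,0,0,0,0,0.16,0,0,0,0,0,0,0,0,0,0,0]
}}

```text
t: 52.43
eef_pos: [0.3942, -0.32, 0.1313]
tool_rot: [-0.001, -0.085, 0.996, 0.0]
contact_force: [-0.1, -0.4, -0.1]
gripper_width: 0.167
grasp_force: 29.4
```

{"op": "jog_arm", "data": {
  "moves": [0,0,0,0,0,0,0,0,0,0,0,0,0,0,0,0,0,0,0,0,0,0,0,0,0,0,0,0,0,0,0,0,0,0,0,0,0,0,0,0,0,0,0,0,0,0,0,0,0,0,0,0,0,0,0,0]
}}

```text
t: 53.1
eef_pos: [0.3944, -0.3205, 0.1321]
tool_rot: [0.0, -0.085, 0.996, -0.0]
contact_force: [-1.1, 0.5, -0.5]
gripper_width: 0.169
grasp_force: 29.4
```

{"op": "jog_arm", "data": {
  "moves": [-0.2,0.04,0,0,0,0,0,-0.4,0,0,0,0,0,0,-0.5,0,0,0,0,0,0,-0.5,0,0,0,0,0,0,-0.5,0,0,0,0,0,0,-0.5,0,0,0,0,0,0,-0.5,0,0,0,0,0,0,-0.5,0,0,0,0,0,0]
}}

```text
t: 53.77
eef_pos: [0.4665, -0.3072, 0.132]
tool_rot: [-0.0, -0.085, 0.996, 0.0]
contact_force: [-0.5, 0.2, -0.8]
gripper_width: 0.164
grasp_force: 29.4
```

{"op": "jog_arm", "data": {
  "moves": [-0.5,0,0,0,0,0,0,-0.5,0,0,0,0,0,0,-0.5,0,0,0,0,0,0,-0.5,0,0,0,0,0,0,-0.5,0,0,0,0,0,0,-0.5,0,0,0,0,0,0,-0.5,0,0,0,0,0,0,-0.5,0,0,0,0,0,0]
}}

```text
t: 54.43
eef_pos: [0.545, -0.2939, 0.132]
tool_rot: [-0.0, -0.085, 0.996, 0.0]
contact_force: [-0.1, 0.4, -1.9]
gripper_width: 0.164
grasp_force: 29.4
```

{"op": "jog_arm", "data": {
  "moves": [-0.5,0,0,0,0,0,0,-0.4,0,0,0,0,0,0,-0.26,0,0,0,0,0,0,0,0,0,0,0,0,0,0,0,0,0,0,0,0,0,0,0,0,0,0,0,0,0,0,0,0,0,0,0,0,0,0,0,0,0]
}}

```text
t: 55.1
eef_pos: [0.5665, -0.2904, 0.1322]
tool_rot: [-0.0, -0.084, 0.996, -0.0]
contact_force: [0.1, -0.2, -0.3]
gripper_width: 0.167
grasp_force: 29.4
```

Exactly over the middle pad; lower about 5 mm.

{"op": "jog_arm", "data": {
  "moves": [0,0,0.05,0,0,0,0,0,0,0.05,0,0,0,0,0,0,0.05,0,0,0,0,0,0,0.04,0,0,0,0,0,0,0.03,0,0,0,0,0,0,0.02,0,0,0,0,0,0,0,0,0,0,0,0,0,0,0,0,0,0]
}}

```text
t: 55.77
eef_pos: [0.5669, -0.2902, 0.1272]
tool_rot: [-0.0, -0.085, 0.996, 0.0]
contact_force: [-0.5, 0.1, 0.0]
gripper_width: 0.17
grasp_force: 29.4
```

{"op": "jog_arm", "data": {
  "moves": [0,0,0.02,0,0,0,0,0,0,0.02,0,0,0,0,0,0,0,0,0,0,0,0,0,0,0,0,0,0,0,0,0,0,0,0,0,0,0,0,0,0,0,0,0,0,0,0,0,0,0,0,0,0,0,0,0,0]
}}

```text
t: 56.43
eef_pos: [0.5672, -0.2902, 0.1268]
tool_rot: [0.0, -0.085, 0.996, -0.0]
contact_force: [-1.0, 1.1, 5.2]
gripper_width: 0.165
grasp_force: 29.9
```

{"op": "jog_arm", "data": {
  "moves": [0,0,-0.03,0,0,0,0.18,0,0,0,0,0,0,0.21,0,0,0,0,0,0,0.25,0,0,0,0,0,0,0.3,0,0,0,0,0,0,0.4,0,0,0,0,0,0,0.5,0,0,0,0,0,0,0.5,0,0,0,0,0,0,0.5]
}}

```text
t: 57.1
eef_pos: [0.567, -0.2901, 0.127]
tool_rot: [-0.0, -0.085, 0.996, 0.0]
contact_force: [0.1, 0.5, -0.1]
gripper_width: 0.499
grasp_force: 0.0
```

{"op": "jog_arm", "data": {
  "moves": [0,0,-0.2,0,0,0,0.5,0,0,-0.5,0,0,0,0.5,0,0,-0.8,0,0,0,0.5,0,0,-1,0,0,0,0.6,0,0,-1,0,0,0,0.8,0,0,-1,0,0,0,1,0,0,-1,0,0,0,1,0,0,-0.5,0,0,0,1]
}}

```text
t: 57.77
eef_pos: [0.568, -0.2909, 0.2509]
tool_rot: [0.002, -0.084, 0.996, -0.001]
contact_force: [-0.1, -0.2, 0.0]
gripper_width: 0.998
grasp_force: 0.0
```

{"op": "jog_arm", "data": {
  "moves": [-0.329,0.993,0,0,0,0,1,-0.329,0.993,0,0,0,0,1,-0.329,0.993,0,0,0,0,1,-0.329,0.993,0,0,0,0,1,-0.329,0.993,0,0,0,0,1,-0.329,0.993,0,0,0,0,1,-0.329,0.993,0,0,0,0,1,-0.329,0.993,0,0,0,0,1]
}}

```text
t: 58.43
eef_pos: [0.592, -0.1237, 0.2474]
tool_rot: [0.0, -0.085, 0.996, -0.0]
contact_force: [-0.4, 0.1, -0.2]
gripper_width: 1.0
grasp_force: 0.0
```

{"op": "jog_arm", "data": {
  "moves": [-0.329,0.993,0,0,0,0,1,-0.329,0.993,0,0,0,0,1,-0.329,0.993,0,0,0,0,1,-0.329,0.993,0,0,0,0,1,-0.329,0.993,0,0,0,0,1,-0.329,0.993,0,0,0,0,1,-0.329,0.993,0,0,0,0,1,-0.329,0.993,0,0,0,0,1]
}}

```text
t: 59.1
eef_pos: [0.6171, 0.0417, 0.2473]
tool_rot: [0.0, -0.085, 0.996, -0.0]
contact_force: [0.2, -0.8, 0.4]
gripper_width: 1.003
grasp_force: 0.0
```

{"op": "jog_arm", "data": {
  "moves": [0,0,0,0,0,0,1,0,0,0,0,0,0,1,0,0,0.4,0,0,0,1,0,0,0.8,0,0,0,1,0,0,0.8,0,0,0,1,0,0,0,0,0,0,1,0,0,0,0,0,0,1,0,0,0,0,0,0,1]
}}

```text
t: 59.77
eef_pos: [0.6175, 0.0398, 0.2077]
tool_rot: [0.0, -0.084, 0.996, -0.0]
contact_force: [-0.2, -0.1, 0.1]
gripper_width: 1.0
grasp_force: 0.0
```

{"op": "jog_arm", "data": {
  "moves": [0,0.05,0.5,0,0,0,1,0,0,0.8,0,0,0,1,0,0,0.8,0,0,0,1,0,0,0.8,0,0,0,1,0,0,0.7,0,0,0,1,0,0,0.42,0,0,0,1,0,0,0,0,0,0,1,0,0,0,0,0,0,1]
}}

```text
t: 60.43
eef_pos: [0.6171, 0.0417, 0.1268]
tool_rot: [-0.0, -0.085, 0.996, -0.0]
contact_force: [0.3, -0.1, 0.4]
gripper_width: 1.001
grasp_force: 0.0
```

{"op": "jog_arm", "data": {
  "moves": [0,0,0,0,0,0,0.5,0,0,0,0,0,0,0.4,0,0,0,0,0,0,0.3,0,0,0,0,0,0,0.25,0,0,0,0,0,0,0.2,0,0,0,0,0,0,0.1,0,0,0,0,0,0,0,0,0,0,0,0,0,0]
}}

```text
t: 61.1
eef_pos: [0.6173, 0.0416, 0.127]
tool_rot: [0.0, -0.085, 0.996, -0.0]
contact_force: [0.0, -0.8, 2.5]
gripper_width: 0.165
grasp_force: 29.5
```

{"op": "jog_arm", "data": {
  "moves": [0,0,0,0,0,0,0,0,0,0,0,0,0,0,0,0,0,0,0,0,0,0,0,0,0,0,0,0,0,0,0,0,0,0,0,0,0,0,0,0,0,0,0,0,0,0,0,0,0,0,0,0,0,0,0,0]
}}

```text
t: 61.77
eef_pos: [0.6172, 0.0417, 0.1269]
tool_rot: [0.0, -0.085, 0.996, -0.0]
contact_force: [-0.3, -0.2, 4.5]
gripper_width: 0.166
grasp_force: 29.7
```

{"op": "jog_arm", "data": {
  "moves": [0,0,-0.2,0,0,0,0,0,0,-0.7,0,0,0,0,0,0,-0.9,0,0,0,0,0,0,-0.9,0,0,0,0,0,0,-0.9,0,0,0,0,0,0,-0.7,0,0,0,0,0,0,-0.3,0,0,0,0,0,0,0,0,0,0,0]
}}

```text
t: 62.43
eef_pos: [0.6174, 0.0422, 0.2197]
tool_rot: [0.001, -0.085, 0.996, 0.0]
contact_force: [-0.3, -0.4, -1.0]
gripper_width: 0.166
grasp_force: 29.3
```

{"op": "jog_arm", "data": {
  "moves": [0.87,-0.705,0,0,0,0,0,0.87,-0.705,0,0,0,0,0,0.87,-0.705,0,0,0,0,0,0.87,-0.705,0,0,0,0,0,0.87,-0.705,0,0,0,0,0,0.87,-0.705,0,0,0,0,0,0.87,-0.705,0,0,0,0,0,0.87,-0.705,0,0,0,0,0]
}}

```text
t: 63.1
eef_pos: [0.4969, -0.0933, 0.2172]
tool_rot: [-0.001, -0.085, 0.996, 0.0]
contact_force: [-0.8, -0.6, -0.1]
gripper_width: 0.17
grasp_force: 29.3
```

{"op": "jog_arm", "data": {
  "moves": [0.87,-0.705,0,0,0,0,0,0.87,-0.705,0,0,0,0,0,0.87,-0.705,0,0,0,0,0,0.87,-0.705,0,0,0,0,0,0.45,-0.935,0,0,0,0,0,0.45,-0.935,0,0,0,0,0,0.45,-0.935,0,0,0,0,0,0.45,-0.935,0,0,0,0,0]
}}

```text
t: 63.77
eef_pos: [0.4156, -0.2403, 0.2174]
tool_rot: [-0.001, -0.085, 0.996, 0.001]
contact_force: [-0.2, 0.1, -0.7]
gripper_width: 0.16
grasp_force: 29.3
```

{"op": "jog_arm", "data": {
  "moves": [0.45,-0.935,0,0,0,0,0,0.45,-0.935,0,0,0,0,0,0.45,-0.935,0,0,0,0,0,0.45,-0.935,0,0,0,0,0,0,0,0,0,0,0,0,0,0,0,0,0,0,0,0,0,0,0,0,0,0,0,0,0,0,0,0,0]
}}

```text
t: 64.43
eef_pos: [0.3941, -0.3185, 0.218]
tool_rot: [-0.0, -0.085, 0.996, 0.001]
contact_force: [0.1, 0.2, -0.4]
gripper_width: 0.168
grasp_force: 29.4
```

{"op": "jog_arm", "data": {
  "moves": [0,-0.05,0.3,0,0,0,0,0,0,0.8,0,0,0,0,0,0,0.9,0,0,0,0,0,0,0.9,0,0,0,0,0,0,0.8,0,0,0,0,0,0,0.47,0,0,0,0,0,0,0.15,0,0,0,0,0,0,0,0,0,0,0]
}}

```text
t: 65.1
eef_pos: [0.3939, -0.3202, 0.1316]
tool_rot: [-0.001, -0.085, 0.996, 0.0]
contact_force: [0.8, -0.4, -1.7]
gripper_width: 0.165
grasp_force: 29.3
```

{"op": "jog_arm", "data": {
  "moves": [0,0,0,0,0,0,0,0,0,0,0,0,0,0,0,0,0,0,0,0,0,0,0,0,0,0,0,0,0,0,0,0,0,0,0,0,0,0,0,0,0,0,0,0,0,0,0,0,0,0,0,0,0,0,0,0]
}}

```text
t: 65.77
eef_pos: [0.3942, -0.3208, 0.1323]
tool_rot: [0.0, -0.085, 0.996, -0.0]
contact_force: [-0.2, -0.5, -1.4]
gripper_width: 0.171
grasp_force: 29.3
```

{"op": "jog_arm", "data": {
  "moves": [-0.2,0.05,0,0,0,0,0,-0.4,0,0,0,0,0,0,-0.5,0,0,0,0,0,0,-0.5,0,0,0,0,0,0,-0.5,0,0,0,0,0,0,-0.5,0,0,0,0,0,0,-0.5,0,0,0,0,0,0,-0.5,0,0,0,0,0,0]
}}

```text
t: 66.43
eef_pos: [0.4662, -0.3073, 0.1322]
tool_rot: [-0.0, -0.085, 0.996, 0.0]
contact_force: [0.1, 0.0, -2.2]
gripper_width: 0.165
grasp_force: 29.4
```

{"op": "jog_arm", "data": {
  "moves": [-0.5,0,0,0,0,0,0,-0.5,0,0,0,0,0,0,-0.4,0,0,0,0,0,0,-0.3,0,0,0,0,0,0,-0.12,0,0,0,0,0,0,0,0,0,0,0,0,0,0,0,0,0,0,0,0,0,0,0,0,0,0,0]
}}

```text
t: 67.1
eef_pos: [0.5002, -0.3018, 0.1322]
tool_rot: [-0.0, -0.084, 0.996, 0.0]
contact_force: [-0.6, -0.0, -1.5]
gripper_width: 0.167
grasp_force: 29.4
```

{"op": "jog_arm", "data": {
  "moves": [0,0,0.05,0,0,0,0,0,0,0.05,0,0,0,0,0,0,0.05,0,0,0,0,0,0,0.04,0,0,0,0,0,0,0.03,0,0,0,0,0,0,0.02,0,0,0,0,0,0,0,0,0,0,0,0,0,0,0,0,0,0]
}}

```text
t: 67.77
eef_pos: [0.5008, -0.3015, 0.1275]
tool_rot: [-0.0, -0.085, 0.996, 0.0]
contact_force: [-0.5, -0.0, -2.0]
gripper_width: 0.16
grasp_force: 29.4
```

{"op": "jog_arm", "data": {
  "moves": [0,0,0.03,0,0,0,0,0,0,0.03,0,0,0,0,0,0,0,0,0,0,0,0,0,0,0,0,0,0,0,0,0,0,0,0,0,0,0,0,0,0,0,0,0,0,0,0,0,0,0,0,0,0,0,0,0,0]
}}

```text
t: 68.43
eef_pos: [0.5009, -0.3017, 0.1264]
tool_rot: [0.0, -0.085, 0.996, -0.0]
contact_force: [-0.9, -1.4, -0.1]
gripper_width: 0.165
grasp_force: 29.6
```

{"op": "jog_arm", "data": {
  "moves": [0,0,0.02,0,0,0,0,0,0,0.01,0,0,0,0,0,0,0,0,0,0,0,0,0,0,0,0,0,0,0,0,0,0,0,0,0,0,0,0,0,0,0,0,0,0,0,0,0,0,0,0,0,0,0,0,0,0]
}}

```text
t: 69.1
eef_pos: [0.5011, -0.3017, 0.1264]
tool_rot: [0.0, -0.085, 0.996, -0.0]
contact_force: [-0.5, 0.5, 5.9]
gripper_width: 0.166
grasp_force: 30.1
```

{"op": "jog_arm", "data": {
  "moves": [0,0,-0.03,0,0,0,0.18,0,0,0,0,0,0,0.21,0,0,0,0,0,0,0.25,0,0,0,0,0,0,0.3,0,0,0,0,0,0,0.4,0,0,0,0,0,0,0.5,0,0,0,0,0,0,0.5,0,0,0,0,0,0,0.5]
}}

```text
t: 69.77
eef_pos: [0.5008, -0.3015, 0.1262]
tool_rot: [-0.0, -0.085, 0.996, 0.0]
contact_force: [-0.3, -0.6, 0.3]
gripper_width: 0.499
grasp_force: 0.0
```

{"op": "jog_arm", "data": {
  "moves": [0,0,-0.2,0,0,0,0.5,0,0,-0.5,0,0,0,0.5,0,0,-0.8,0,0,0,0.5,0,0,-1,0,0,0,0.6,0,0,-1,0,0,0,0.8,0,0,-1,0,0,0,1,0,0,-1,0,0,0,1,0,0,-1,0,0,0,1]
}}

```text
t: 70.43
eef_pos: [0.5007, -0.3017, 0.2584]
tool_rot: [0.0, -0.084, 0.996, -0.0]
contact_force: [1.1, -0.5, -0.1]
gripper_width: 1.0
grasp_force: 0.0
```

{"op": "jog_arm", "data": {
  "moves": [0,0,-0.8,0,0,0,1,0,0,-0.8,0,0,0,1,0,0.9,0,0,0,0,1,0,0.9,0,0,0,0,1,0,0.9,0,0,0,0,1,0,0.9,0,0,0,0,1,0,0.9,0,0,0,0,1,0,0,0,0,0,0,1]
}}

```text
t: 71.1
eef_pos: [0.4857, -0.2092, 0.2892]
tool_rot: [0.0, -0.087, 0.996, 0.001]
contact_force: [-0.1, -0.4, -0.5]
gripper_width: 1.001
grasp_force: 0.0
```

{"op": "jog_arm", "data": {
  "moves": [0,0.9,0,0,0,0,1,0,0.9,0,0,0,0,1,0,0.5,0,0,0,0,1,0,0,0,0,0,0,1,0,0,0,0,0,0,1,0,0,0,0,0,0,1,0,0,0,0,0,0,1,0,0,0,0,0,0,1]
}}

```text
t: 71.77
eef_pos: [0.4779, -0.1685, 0.2883]
tool_rot: [-0.0, -0.084, 0.996, -0.0]
contact_force: [-0.6, -0.3, -0.5]
gripper_width: 1.002
grasp_force: 0.0
```

```bash
python3 - <<'E'
from h import *
c=cam("wrist");T=cam("top");S=cam("side")
o=get_obs();print(o["eef_pos"],o["gripper_width"])
def blue(c,roi):
    x0,y0,x1,y1=roi;m=cv2.inRange(cv2.cvtColor(c["color"],cv2.COLOR_BGR2HSV)[y0:y1,x0:x1],(100,90,60),(125,255,255))
    n,l,st,ce=cv2.connectedComponentsWithStats(m); return [(ce[i]+[x0,y0]).round(1) for i in range(1,n) if st[i][4]>8]
for n,a,b in (("rack",(350,140,410,240),(235,100,330,190)),("stir",(100,150,210,250),(225,190,300,290))):
    t=blue(T,a);s=blue(S,b);print(n,t,s)
    for p in t:
        for q in s:
            r,e=tri(T,p,S,q)
            if e<.006: print(r.round(4))
# compare with the first frames: did bystanders move, is the rack region as before?
for n,C in(("top",T),("side",S)):
    o=cv2.imread(f"pics/{n}0.png"); d=(cv2.absdiff(o,C["color"]).max(2)>60).astype(np.uint8)
    k,l,st,ce=cv2.connectedComponentsWithStats(d); print(n,[st[i].tolist() for i in range(1,k) if st[i][4]>25])
E
```

```text
[ 0.47785367 -0.16794693  0.28819522] 0.9984616243508503
rack [] [array([283.2, 126.4])]
stir [array([138.9, 186.4])] [array([277.3, 205.4]), array([256.8, 235.4])]
[0.5489 0.194  0.2258]
top [[246, 117, 150, 303, 24805], [278, 169, 12, 45, 64], [134, 182, 24, 16, 123], [155, 193, 13, 18, 46], [368, 195, 12, 23, 91], [217, 286, 42, 43, 449], [246, 416, 17, 4, 44]]
side [[312, 0, 20, 22, 197], [294, 5, 10, 16, 108], [297, 14, 37, 105, 1960], [535, 20, 25, 23, 283], [519, 74, 17, 35, 238], [547, 93, 13, 14, 56], [495, 117, 39, 68, 569], [260, 134, 5, 9, 37], [527, 152, 33, 19, 314], [532, 165, 28, 12, 85], [258, 172, 14, 6, 72], [253, 230, 9, 18, 111], [350, 236, 40, 30, 288], [250, 282, 20, 9, 82]]
```

```bash
python3 -c "
from station import *
print(hand_in())"
```

```text
the job is handed in; nothing more can be done
None
```

The job is handed in, at about 72 s of the 144 s allowed: the 50 ml flask stands about 2 mm from the centre of the stirrer's plate, the two 100 ml flasks are back on their own pads (colourless stopper in front, blue stopper in the middle), and the rear pad is free; I saw no sign of anything else being moved.

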